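Latch the split specimen mould and lock it with its pin

ROBOT

A 6-joint arm with a two-finger parallel gripper is mounted at the origin on a cart in front of the work surface, level with it; the furniture and walls round the work are solid. World frame = base frame: x ahead of the robot, y to its left, z up, the work surface at z = 0. Lengths are in m, angles in rad, forces in N, time in s.
With the tool pointing down it reaches from about 0.275 to 0.725 m from the base axis. Payload 5.6 kg.
Tool frame: the origin (TCP) lies between the finger pads; the fingertips stand r.tcp_to_tips ahead of it and the grasp point (between the pads) lies 11 mm behind it (r.tcp_to_tips is the distance from the TCP to the fingertips, in m); x points along the fingers, y is the direction in which the jaws open and shut, and the axes are right-handed (so a half turn about x gives the same grasp; the last joint's range is limited). The gripper opens to 85 mm and grips with 20 to 120 N. Pads are 22 mm wide; open, the fingers measure 114 mm over their backs; the gripper's body (76 mm by 85 mm) begins 54 mm behind the grasp point. The pads swing forward as they close: fully open they stand 13 mm farther back than shut.
Start: joints at [-0.956, 0.255, 0.108, 0, -1.424, -0.285], TCP at [0.178, -0.52, 0.239] pointing down, gripper open.
Joint ranges: [-2.95, 2.95], [-1.21, 1.97], [-1.09, 1.5], [-2.87, 1.71], [-2.94, -0.07], [-3.05, 3.05]. Speed limits (rad/s): [2.57, 2.57, 3.14, 3.14, 3.14, 3.14].

INTERFACE

Orientations are given as a unit quaternion [x, y, z, w].
In Python, from cell import monitor, read_camera, get_calibration, r gives the robot as it stands.
- The arm moves only by the tool drive_tool, never from a script. Its argument "increments" is one flat list of numbers, 7 for each row, row after row: the shift along the tool's x, y, z in m, then the turn, a rotation vector about the tool's x, y, z in rad, then the gripper command: -1 is shut, 1 is fully open, values between are in proportion. In form: [dx, dy, dz, wx, wy, wz, hand, dx, dy, dz, wx, wy, wz, hand, ...]. A call has 1 to 5 rows; each row shifts and turns the commanded pose from where the row before left it, along the tool's axes as they then stand; what a row does not reach is not made up. A row lasts 1/12 s, in which the tool goes at most 41.7 mm and 7.16 degrees, less where a joint would pass 70% of its speed; a pose out of reach is approached as far as the arm can. A call is refused whole if a number of a shift passes 0.0417 or a number of a turn 0.125, either way. A call with a gripper value outside its range is refused whole. The fingers move at their own pace and stop on an object; "grip_force" is the grip in N (left out, the last holds). Time passes only in rows, so rows that do not move let the fingers close. It gives the time, the measured TCP pose, the force and the opening at its end, in the units of the state.
- monitor.get_obs(): the state, without advancing time (a new reading comes with each control period).
- read_camera(name): name is "side" or "top" or "wrist"; returns the picture (420x560x3 uint8, blue, green, red); there is no depth.
- get_calibration(name): a dict with "vfov" (degrees; the focal length in pixels is half the picture's height over the tangent of half this angle, whatever the lens; pixels are square), "cx", "cy" (the principal point, pixels), "R" (3x3) and "t" (3): a world point X has camera coordinates R X + t. Camera axes: x right, y down, z forward; pixel columns grow to the right and rows downward; lengths in m; the calibration is good to about 2 mm. The wrist camera is an equidistant fisheye: a pixel r from the principal point sees the ray r / f radians off the axis. A picture is of the moment at which its call begins: read the wrist's pose just before it. get_calibration takes no time and is no camera call; for the wrist camera it gives the pose at the moment of the call.
- r.finish_job(): hands the job in, once; it reports no verdict.
The state is a dict: "t": time; "joint_pos": joint angles; "joint_vel": joint speeds; "effort": joint torques, N m; "eef_pos": TCP position; "orientation": TCP orientation; "force": force on the tool from outside, world axes, zero at the start; "ft_torque": the same for the moment, N m; "grip_width": finger opening in m.
Only numpy, scipy, OpenCV 4.12 (cv2) and the standard library are available. Lean on these libraries where they do the work, as an engineer would, in place of code of your own. Each camera call takes 0.05 s, during which the arm holds its last target.

TASK

Close the split casting mould: hook the claw of its draw latch over the brass keeper bar on the sliding half, then swing the lever over and fully down so that the halves are drawn together. Then take the lock pin with the red knob out of its stand and push it fully home through the hole in the lever into the latch block beneath, and let go of it.

Things in the scene. Friction and masses are not known exactly. Their poses are not given: they have to be found in the camera images.
- mould: Split casting mould, fixed to the worktop: dark base plate 262 x 142 x 10 mm with two aluminium halves on it, their tops 45 mm above the worktop; two open pockets between them hold steel samples. Origin on the worktop under the parting plane, mid-width. Its +x axis (level) is the draw direction, from the fixed half (which carries the latch) to the sliding half (which carries the keeper); z is up, y is across. All of the latch lies in the plane y = 0 and is symmetric about it.
- half_b (a joint): Sliding half: m by which it stands off along mould +x. About 0.006 when unlatched (a spring of 3000 N/m holds it there, up to about 20 N when drawn in), about 0 when latched.
- lever (a joint): Latch lever, angle in rad about the lever pivot. 0 = closed: it lies flat and points along mould -x, 21 mm over the fixed half; pi/2 = it stands upright; 2.0 = stop, leaning towards the keeper. Stiff enough to stay where it is left (0.08 N m). With the claw hooked the spring pushes it back (at most about 0.3 N m) until the last 0.3 rad before 0, where it passes over centre and stays down.
- claw (a joint): Angle of the claw relative to the lever in rad; pi = folded flat along the lever (so it starts), about 0 when latched. The claw's slope above level, pointing along mould +x, is (claw - lever). It turns easily and falls by its own weight.
- lever_pivot (a point): Pivot axis of the lever (it runs along mould y), 15 mm on the -x side of the mould's origin, 66 mm above the worktop.
- lever_end (a point): Point in the middle of the lever's thickness near its end, 66 mm from the lever pivot. The lever is a steel plate 28 mm wide and 6 mm thick with a red lip at the very end (66 to 73 mm from the pivot) that stands 5 mm proud of the side that is uppermost when closed. 42 mm from the pivot it has an 11 mm hole through it for the lock pin.
- claw_pivot (a point): Axis on which the claw hangs on the lever: a crank of 16 mm from the lever pivot, 10 degrees below the lever's line when closed, so the claw's pivot leads the lever's direction by 10 degrees.
- claw_bar (a point): Middle of the black cross-bar at the claw's nose, 12 mm in diameter and 40 mm long along mould y; pinch it over its two ends (40 mm; it turns and may creep a few mm between the fingers as the claw swings) or push it. It is 87 mm from the claw pivot (87 mm along the claw and 6 mm above its line). The claw is two steel arms 39 mm wide over all, one on either side of the lever.
- claw_tooth (a point): Tip of the claw's tooth, which hangs under the cross-bar: 82 mm along the claw from the claw pivot and 15 mm below its line. To hook, the tip must come down on the far side (+x) of the keeper bar, to about 3 to 7 mm below the bar's centre; it rests on the mould top. With the sliding half off by 6 mm this needs the lever at about 1.75 to 2.0; at 1.88 there are some 6 mm between tip and bar.
- keeper (a point): Centre of the brass keeper bar on the sliding half, 9 mm in diameter, 34 mm long along mould y, 52.5 mm above the worktop. Axes as the mould's.
- lock_hole (a point): Mouth of the lock-pin hole in the latch block on the fixed half, 60 mm above the worktop, 11 mm in diameter, 15 mm deep, vertical. The closed lever's hole lies right over it, the lever's upper side 9 mm above this point.
- pin_stand: Grey block 46 x 46 x 28 mm, fixed to the worktop, with an 11 mm hole in its top in which the lock pin stands. Origin at the centre of its underside.
- pin_knob (a point): Centre of the lock pin's red cylindrical knob, 14 mm in diameter and 27 mm tall. Under the knob is a steel flange 18 mm in diameter and 3 mm thick; its underside lies 16.5 mm below this point and rests on the stand, and rests on the lever when the pin is home. z is up along the pin.
- pin_tip (a point): Tip of the lock pin's shank, 38.5 mm below the knob's centre. The shank is 8 mm in diameter, 22 mm long under the flange, with a chamfered end.
- lock_pin: The loose lock pin, 40 g or so, 52 mm long. Origin on its axis at the flange's underside.

How it is judged:
On the way, in this order (a step that is already met when the one before it is completed fails the run):
1. the claw's tooth is hooked down behind the keeper bar while the lever is still up (x of claw_tooth in the frame of keeper between 0.003 and 0.02 m and z of claw_tooth in the frame of keeper below 0.001 m and value of joint lever above 0.6 rad), for 0.2 s.
2. with the claw hooked, the lever is down over centre and the halves are drawn together (x of claw_tooth in the frame of keeper between 0.003 and 0.02 m and z of claw_tooth in the frame of keeper below 0.001 m and value of joint lever below 0.08 rad and value of joint half_b below 0.002 m), for 0.2 s.
At the end, for the whole second after the job is handed in: Claw tooth tip 3 to 20 mm past the keeper bar's centre and at most 1 mm above it; lever joint under 0.08 rad; sliding half under 2 mm; lock pin's tip at least 9 mm down the block's hole and within 5 mm of its axis, pin tilted under 0.2 rad, at rest (all of step 2 and horizontal distance between pin_tip and lock_hole below 0.005 m and z of pin_tip in the frame of lock_hole below -0.009 m and angle between pin_tip's own z axis and vertical below 0.2 rad and linear speed of lock_pin below 0.02 m/s); the robot touches nothing.
It also fails if it takes over 62 s, if anything falls off the work surface, if the arm or the gripper's body presses on something with over 40 N, if the wrist force passes 120 N, or if a joint passes its speed limit or range.

## Working session

There is one attempt and no reset: what is moved stays moved. The work goes in short steps, Python scripts to look and compute and a tool call to move; the robot and the scene stay as the last step left them, time stands still between calls to the robot, and variables do not carry over. Pictures are saved under pics/ and viewed, and the job is handed in when it is done.

Besides the shell and the picture viewer there is one more tool, called after ">>>" as name(argument=value, ...) on one line, values as JSON. drive_tool: Moves the arm, as the interface text tells. Its arguments: {"type":"object","properties":{"increments":{"type":"array","items":{"type":"number"}},"grip_force":{"type":"number"}},"required":["increments"]}

```bash
ls; mkdir -p pics
cat > h.py <<'E'
import numpy as np,cv2
from cell import monitor, read_camera, get_calibration, r
from scipy.spatial.transform import Rotation as Ro
def K(c):
    return 210/np.tan(np.radians(c['vfov'])/2)
def proj(c,X):
    p=np.array(c['R'])@np.array(X)+np.array(c['t']);f=K(c)
    return np.array([c['cx']+f*p[0]/p[2],c['cy']+f*p[1]/p[2]])
def ray(c,u,v,fish=False):
    f=K(c);a=np.array([(u-c['cx'])/f,(v-c['cy'])/f])
    if fish:
        th=np.hypot(*a); d=np.array([*(a/max(th,1e-9)*np.sin(th)),np.cos(th)])
    else: d=np.array([a[0],a[1],1.])
    R=np.array(c['R']);o=-R.T@np.array(c['t']);d=R.T@d
    return o,d/np.linalg.norm(d)
def onz(c,u,v,z,fish=False):
    o,d=ray(c,u,v,fish);return o+d*(z-o[2])/d[2]
def tri(*rs):
    A=0;b=0
    for o,d in rs:
        P=np.eye(3)-np.outer(d,d);A=A+P;b=b+P@o
    return np.linalg.solve(A,b)
E
python3 - <<'E'
from h import *
print(r.tcp_to_tips, monitor.get_obs())
for n in ['side','top','wrist']:
    print(n,get_calibration(n)); cv2.imwrite(f'pics/{n}0.png',read_camera(n))
E
```

```text
pics
0.008 {'t': 0.0, 'joint_pos': array([-9.56402147e-01,  2.55760793e-01,  1.06985148e-01, -4.81659384e-04,
       -1.42386844e+00, -2.84639726e-01]), 'joint_vel': array([-0.00193209, -0.00064942,  0.00198103,  0.0012416 ,  0.00039771,
       -0.00142702]), 'effort': array([-9.08502316e-04, -3.86621940e+01,  2.37938118e+01,  5.36516413e+00,
       -6.23708504e-03, -3.13991873e-07]), 'eef_pos': array([ 0.17802099, -0.51988761,  0.23837976]), 'orientation': array([-0.11537193,  0.69765333,  0.11669508,  0.69738899]), 'force': array([-0.58305351,  0.07410928, -1.06949224]), 'ft_torque': array([-0.00601318,  0.05573672, -0.02373253]), 'grip_width': 0.08580598264788546}
side {'vfov': 43.42232918528243, 'cx': 277.1253430790032, 'cy': 209.8977217944906, 'R': array([[ 0.99745903, -0.06993426,  0.01358963],
       [-0.02241116, -0.4890833 , -0.87194912],
       [ 0.06762558,  0.86942897, -0.48940786]]), 't': array([-0.50437352,  0.05684679,  1.18206044])}
top {'vfov': 46.27781725848902, 'cx': 283.8269742394166, 'cy': 207.043119034109, 'R': array([[-1.60457787e-02, -9.99871233e-01,  2.26072889e-04],
       [-9.85788203e-01,  1.57819609e-02, -1.67249956e-01],
       [ 1.67224852e-01, -2.90651576e-03, -9.85914500e-01]]), 't': array([-0.01282207,  0.52233179,  1.16921742])}
wrist {'vfov': 65.70646984690485, 'cx': 280.3923443024743, 'cy': 206.7079475867672, 'R': array([[-0.32376066,  0.94613743,  0.00173281],
       [ 0.89448902,  0.30548912,  0.32644417],
       [ 0.3083317 ,  0.10723976, -0.9452149 ]]), 't': array([ 0.54820444, -0.04270603,  0.38178161])}
```

View pics/side0.png

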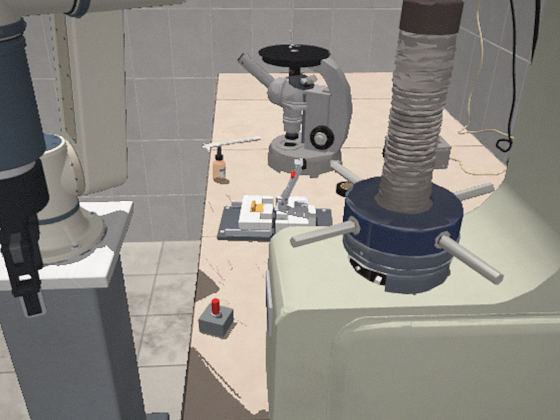

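View pics/top0.png

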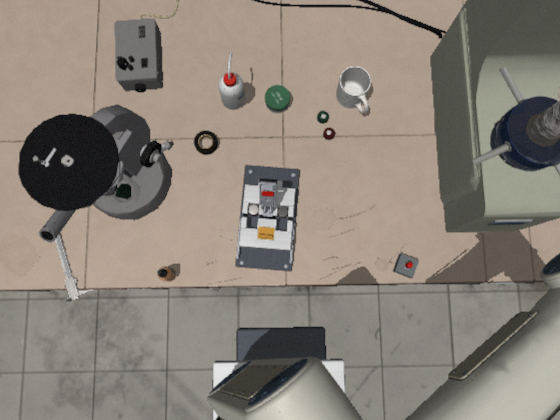

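View pics/wrist0.png

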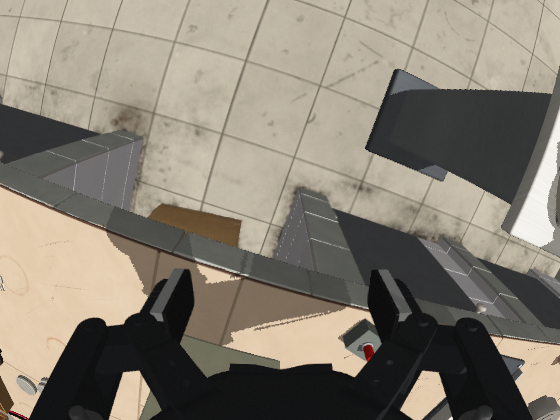

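Run:
```python
from h import *
a=cv2.imread('pics/top0.png')[150:285,220:320]; cv2.imwrite('pics/topz.png',cv2.resize(a,None,fx=4.4,fy=4.4,interpolation=cv2.INTER_CUBIC))
b=cv2.imread('pics/side0.png')[145:255,205:345]; cv2.imwrite('pics/sidez.png',cv2.resize(b,None,fx=5,fy=5,interpolation=cv2.INTER_CUBIC))
ct=get_calibration('top')
for p in [(246,166),(299,170),(292,270),(236,266)]: print(onz(ct,*p,0.01))
for n in ['top','side']:
    im=cv2.imread(f'pics/{n}0.png').astype(int)
    m=((im[...,2]>130)&(im[...,1]<60)&(im[...,0]<60)).astype(np.uint8)
    print(n,[(s[4],c.round(1)) for s,c in zip(*cv2.connectedComponentsWithStats(m)[2:])])
```

```text
[0.63658362 0.07439559 0.01      ]
[ 0.6238191  -0.06186066  0.01      ]
[ 0.36883836 -0.03905293  0.01      ]
[0.38095182 0.10008717 0.01      ]
top [(np.int32(235058), array([279.5, 209.5])), (np.int32(3), array([231.,  74.])), (np.int32(75), array([229.1,  79.5])), (np.int32(42), array([267.2, 193.4])), (np.int32(22), array([409.2, 264.7]))]
side [(np.int32(235107), array([279.5, 209.5])), (np.int32(17), array([292.6, 174.5])), (np.int32(76), array([214.8, 305.8]))]
```

View pics/topz.png

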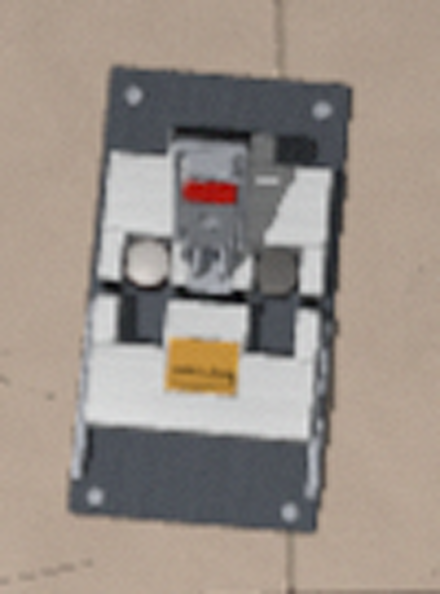

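View pics/sidez.png

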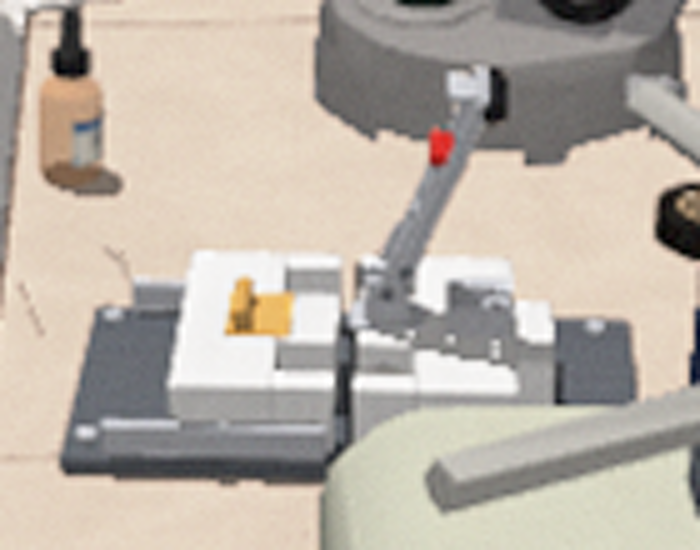

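Run:
```python
from h import *
o=monitor.get_obs();T=Ro.from_quat(o['orientation']).as_matrix();print(T.round(3))
c=get_calibration('wrist');R=np.array(c['R']);p=-R.T@c['t'];print('cam in tool',T.T@(p-o['eef_pos']),'axis',T.T@R[2], K(c))
ct=get_calibration('top');cs=get_calibration('side')
print('knob',tri(ray(ct,409.2,264.7),ray(cs,214.8,305.8)), onz(ct,409.2,264.7,.055),onz(cs,214.8,305.8,.045))
print('lip',tri(ray(ct,267.2,193.4),ray(cs,292.6,174.5)))
for n,roi in [('top',(220,150,100,135)),('side',(205,145,140,110))]:
    im=cv2.imread(f'pics/{n}0.png').astype(int)
    m=((im[...,2]>150)&(im[...,1]>90)&(im[...,0]<90)).astype(np.uint8); x,y,w,h=roi
    k=np.zeros_like(m);k[y:y+h,x:x+w]=m[y:y+h,x:x+w]
    print(n,[(s,c.round(1)) for s,c in zip(*cv2.connectedComponentsWithStats(k)[2:])][1:])
print('brass',onz(ct,265,232,.05))
```

```text
[[-0.001 -0.324  0.946]
 [ 0.001  0.946  0.324]
 [-1.     0.001 -0.   ]]
cam in tool [-0.13534799  0.00097121 -0.08438933] axis [9.45198585e-01 6.26083312e-05 3.26495988e-01] 325.19226210127806
knob [ 0.37538897 -0.32156022  0.04724905] [ 0.37513101 -0.3195767   0.055     ] [ 0.37509325 -0.31884205  0.045     ]
lip [0.53948464 0.01676491 0.1318898 ]
top [(array([258, 227,  16,  12, 158], dtype=int32), array([265.6, 232.5]))]
side [(array([291, 171,   1,   1,   1], dtype=int32), array([291., 171.])), (array([251, 201,   8,  11,  28], dtype=int32), array([253.9, 207.4]))]
brass [0.46013334 0.02566076 0.05      ]
```

>>> drive_tool(increments=[-0.0013,0.0295,0.0271,0,0,0,1,-0.0013,0.0295,0.0271,0,0,0,1,-0.0013,0.0295,0.0271,0,0,0,1,-0.0013,0.0295,0.0271,0,0,0,1,-0.0013,0.0295,0.0271,0,0,0,1])

```text
t: 0.57
eef_pos: [0.2586, -0.3352, 0.2455]
orientation: [-0.116, 0.698, 0.116, 0.697]
force: [1.6, 1.7, -0.4]
grip_width: 0.0851
```

>>> drive_tool(increments=[-0.0013,0.0295,0.0271,0,0,0,1,-0.0013,0.0295,0.0271,0,0,0,1,-0.0013,0.0295,0.0271,0,0,0,1,-0.0013,0.0295,0.0271,0,0,0,1,-0.0013,0.0295,0.0271,0,0,0,1])

```text
t: 0.98
eef_pos: [0.339, -0.1516, 0.2524]
orientation: [-0.116, 0.697, 0.116, 0.698]
force: [1.2, -0.9, -0.3]
grip_width: 0.0854
```

>>> drive_tool(increments=[-0.0013,0.0295,0.0271,0,0,0,1,-0.0013,0.0295,0.0271,0,0,0,1,-0.0013,0.0295,0.0271,0,0,0,1,-0.0013,0.0295,0.0271,0,0,0,1,-0.0013,0.0295,0.0271,0,0,0,1])

```text
t: 1.4
eef_pos: [0.4195, 0.0321, 0.2589]
orientation: [-0.116, 0.697, 0.116, 0.698]
force: [0.9, -0.5, -0.4]
grip_width: 0.0855
```

>>> drive_tool(increments=[0,0,0,0.106,0,0,1,0,0,0,0.106,0,0,1,0,0,0,0.106,0,0,1,0,0,0,0.106,0,0,1,0,0,0,0,0,0,1])

```text
t: 1.82
eef_pos: [0.4192, 0.0301, 0.2585]
orientation: [0.034, 0.706, -0.035, 0.706]
force: [-0.3, -0.5, 0.8]
grip_width: 0.0853
```

Run:
```python
from h import *
o=monitor.get_obs();T=Ro.from_quat(o['orientation']).as_matrix();print(o['t'],o['eef_pos'],T.round(3))
im=read_camera('wrist');cv2.imwrite('pics/w1.png',im)
cv2.imwrite('pics/w1z.png',cv2.resize(im[60:320,170:400],None,fx=2.3,fy=2.3,interpolation=cv2.INTER_CUBIC))
import json;c=get_calibration('wrist');json.dump({k:np.array(v).tolist() for k,v in c.items()},open('w1.json','w'))
```

```text
1.8167 [0.41923401 0.03008087 0.25851327] [[-0.001  0.097  0.995]
 [-0.     0.995 -0.097]
 [-1.    -0.    -0.001]]
```

View pics/w1.png

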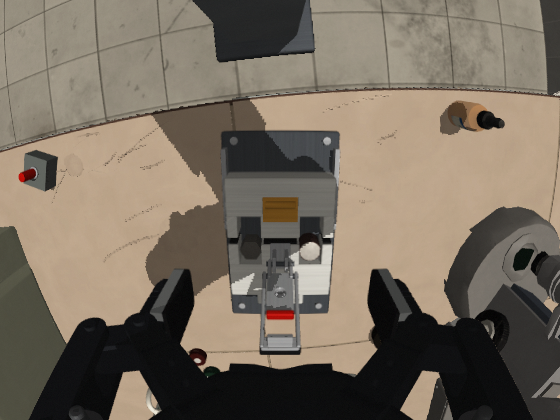

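View pics/w1z.png

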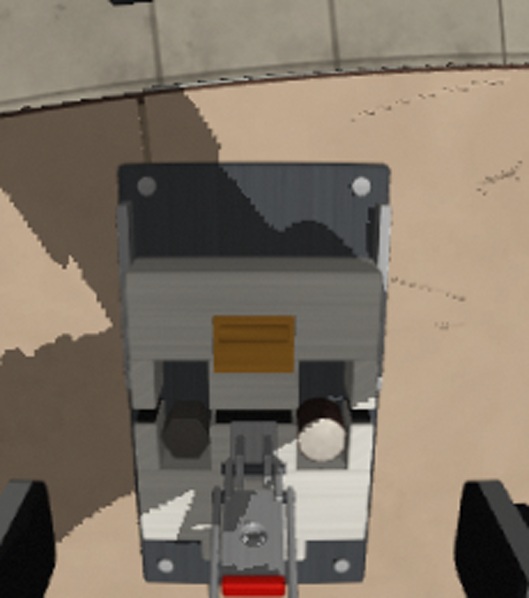

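Run:
```python
from h import *
import json
c=json.load(open('w1.json'))
f=lambda u,v,z: onz(c,170+u/2.3,60+v/2.3,z,True)
C=np.array([f(119,164,.01),f(389,164,.01),f(371,581,.01),f(147,583,.01)]);print(C.round(4),C.mean(0), np.linalg.norm(C-np.roll(C,1,0),axis=1))
C2=np.array([f(147,186,.01),f(361,187,.01),f(342,566,.01),f(166,566,.01)]);print(C2.round(4),C2.mean(0))
ax=(C2[0]+C2[1]-C2[2]-C2[3]);print('ax',np.degrees(np.arctan2(ax[1],ax[0])))
ax=(C[0]+C[1]-C[2]-C[3]);print('ax',np.degrees(np.arctan2(ax[1],ax[0])))
print('brass', f(253,316,.05),f(253,333,.053),f(253,372,.046), f(212,344,.05),f(295,344,.05))
# parting gap at z=.045 fixed half edge
print('gap top/bot',f(380,408,.045),f(378,420,.045), f(135,408,.045),f(136,422,.045))
print('plate ends of halves', f(253,258,.045))
im=cv2.imread('pics/w1.png');
cv2.imwrite('pics/w1y.png',cv2.resize(im[240:370,230:330],None,fx=5,fy=5,interpolation=cv2.INTER_CUBIC))
cv2.imwrite('pics/w1x.png',cv2.resize(im[180:240,230:330],None,fx=7,fy=7,interpolation=cv2.INTER_CUBIC))
```

```text
[[ 0.3661 -0.0344  0.01  ]
 [ 0.3789  0.1045  0.01  ]
 [ 0.6389  0.0861  0.01  ]
 [ 0.6271 -0.0576  0.01  ]] [0.50273959 0.02465768 0.01      ] [0.26205949 0.1395046  0.26065448 0.14419266]
[[ 0.3792 -0.0212  0.01  ]
 [ 0.3899  0.0891  0.01  ]
 [ 0.6243  0.0677  0.01  ]
 [ 0.6141 -0.0431  0.01  ]] [0.50187345 0.02313184 0.01      ]
ax 174.72033581604077
ax 175.4261354422894
brass [0.44221166 0.02818685 0.05      ] [0.44981268 0.02748724 0.053     ] [0.47268647 0.02535015 0.046     ] [0.4546313  0.00691834 0.05      ] [0.45835125 0.04729161 0.05      ]
gap top/bot [0.49923926 0.08878839 0.045     ] [0.50601603 0.0875544  0.045     ] [ 0.48759499 -0.03723019  0.045     ] [ 0.49558136 -0.0379408   0.045     ]
plate ends of halves [0.41482567 0.03071767 0.045     ]
```

View pics/w1y.png

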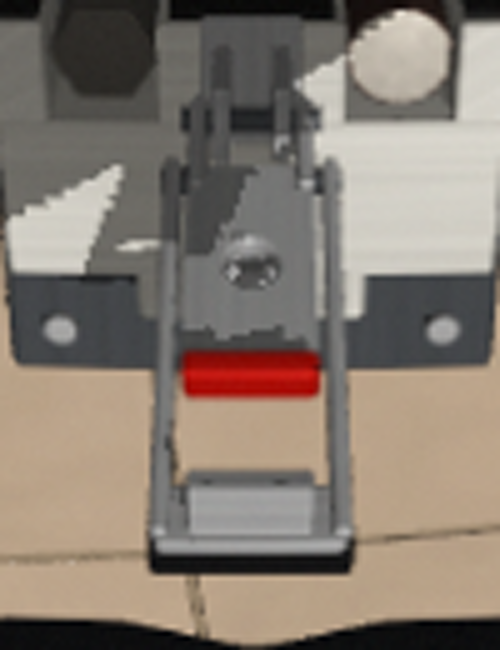

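View pics/w1x.png

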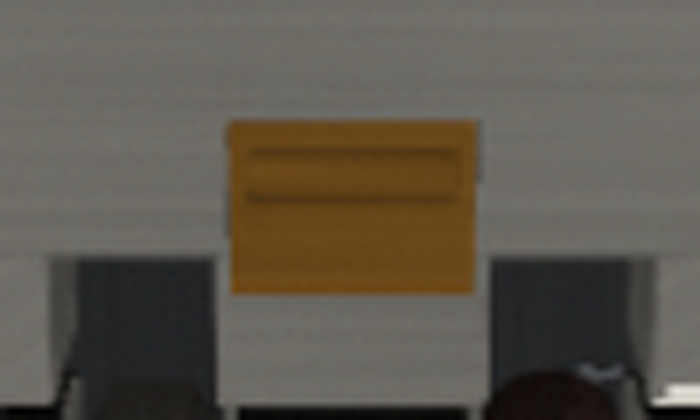

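```bash
cat >> h.py <<'E'
O=np.array([.5015,.0242,0]); a_=np.radians(174.8); U=np.array([np.cos(a_),np.sin(a_),0]); V=np.array([-U[1],U[0],0])
def W(x,z,y=0): return O+x*U+y*V+np.array([0,0,z])
def M(P): P=np.array(P)-O; return np.array([P@U,P@V,P[2]])
def barM(lev,claw):
    ph=lev-np.radians(10); p=np.array([-.015-.016*np.cos(ph),.066+.016*np.sin(ph)])
    s=claw-lev; d=np.array([np.cos(s),np.sin(s)]);n=np.array([-d[1],d[0]])
    return p, p+.087*d+.006*n, p+.082*d-.015*n   # L along 87 (with 6 above)
E
python3 - <<'E'
from h import *
import json
c=json.load(open('w1.json'))
print('keeper M',M(onz(c,280.3,205,.0525,True))*1e3)
cs=get_calibration('side')
def vis(P):  # fisheye projection
    p=np.array(c['R'])@P+np.array(c['t']);th=np.arctan2(np.hypot(p[0],p[1]),p[2]);k=325.19*th/np.hypot(p[0],p[1]);return np.array([c['cx']+k*p[0],c['cy']+k*p[1]])
ct=get_calibration('top')
for l in [1.0,1.05,1.1,1.15,1.2,1.25,1.3]:
    p,b,t=barM(l,np.pi); d=np.array([-np.cos(l),np.sin(l)]);n=np.array([np.sin(l),np.cos(l)])
    q=np.array([-.015,.066])+.0695*d+.0055*n
    print(l,'lip w',vis(W(*q)).round(1),'top',proj(ct,W(*q)).round(1),'side',proj(cs,W(*q)).round(1),'bar w',vis(W(*b)).round(1),vis(W(b[0],b[1],.02)).round(1),'M',b.round(4), W(*b).round(4))
E
```

```text
keeper M [51.34846473  1.07992938 52.5       ]
1.0 lip w [281.4 319.5] top [265.9 189.7] side [296.8 175.6] bar w [281.4 353.3] [262.1 353.2] M [-0.0779  0.1477] [0.5791 0.0171 0.1477]
1.05 lip w [281.4 318.1] top [265.7 190.9] side [295.4 175. ] bar w [281.4 352.5] [261.8 352.4] M [-0.0737  0.1508] [0.5749 0.0175 0.1508]
1.1 lip w [281.4 316.5] top [265.6 192.1] side [294.  174.3] bar w [281.5 351.5] [261.5 351.3] M [-0.0694  0.1536] [0.5706 0.0179 0.1536]
1.15 lip w [281.4 314.8] top [265.5 193.4] side [292.6 173.8] bar w [281.5 350.2] [261.3 350. ] M [-0.065   0.1562] [0.5662 0.0183 0.1562]
1.2 lip w [281.4 312.9] top [265.3 194.7] side [291.1 173.3] bar w [281.5 348.6] [261.  348.4] M [-0.0604  0.1586] [0.5617 0.0187 0.1586]
1.25 lip w [281.4 310.8] top [265.2 196.1] side [289.6 172.9] bar w [281.5 346.7] [260.7 346.6] M [-0.0557  0.1607] [0.557  0.0191 0.1607]
1.3 lip w [281.4 308.6] top [265.1 197.5] side [288.1 172.6] bar w [281.5 344.5] [260.4 344.4] M [-0.0509  0.1627] [0.5522 0.0196 0.1627]
```

>>> drive_tool(increments=[0,0.001,0.0368,0,0,0,1,0,0,0.0368,0,0,0,1,0,0,0.0368,0,0,0,1,0,0,0.037,0,0,0,1,0,0,0,0,0,0,1])

```text
t: 2.28
eef_pos: [0.5703, 0.0164, 0.2544]
orientation: [0.032, 0.708, -0.033, 0.704]
force: [-0.7, 0.3, -1.5]
grip_width: 0.0849
```

>>> drive_tool(increments=[0.036,0,0,0,0,0,0.5,0.037,0,0,0,0,0,0.5,0.037,0,0,0,0,0,0.5,0,0,0,0,0,0,0.5])

```text
t: 2.62
eef_pos: [0.561, 0.0165, 0.1406]
orientation: [0.032, 0.712, -0.033, 0.701]
force: [-1.5, -1.1, -2.5]
grip_width: 0.0641
```

Run:
```python
from h import *
o=monitor.get_obs();print(o['t'],o['eef_pos'],M(o['eef_pos']),o['force'],o['grip_width'])
im=read_camera('wrist');cv2.imwrite('pics/w2.png',im)
im=read_camera('side');cv2.imwrite('pics/s2.png',cv2.resize(im[80:250,200:400],None,fx=4,fy=3.5))
```

```text
2.6167 [0.56098649 0.01652777 0.14057099] [-0.05993702  0.00224924  0.14057099] [-1.51762319 -1.1473915  -2.48096625] 0.0640608417234054
```

View pics/w2.png

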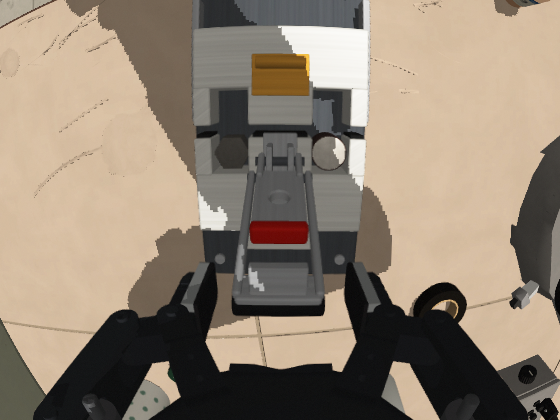

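View pics/s2.png

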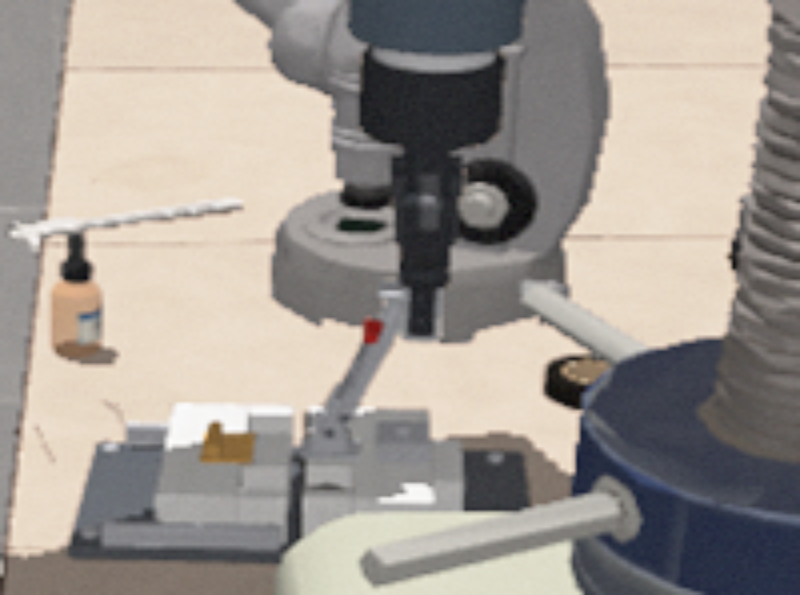

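>>> drive_tool(increments=[-0.006,0,0.005,0,0,0,0,0,0,0,0,0,0,-0.3,0,0,0,0,0,0,-0.5,0,0,0,0,0,0,-0.5,0,0,0,0,0,0,-0.5], grip_force=25)

```text
t: 3.13
eef_pos: [0.5747, 0.0149, 0.1599]
orientation: [0.032, 0.703, -0.034, 0.71]
force: [2.2, -6.4, 4.8]
grip_width: 0.0384
```

Run:
```python
from h import *
o=monitor.get_obs();print(o['t'],o['eef_pos'],M(o['eef_pos']),o['force'],o['grip_width'],Ro.from_quat(o['orientation']).as_matrix().round(3))
im=read_camera('wrist');cv2.imwrite('pics/w3.png',im)
```

```text
3.1333 [0.57466663 0.01490531 0.15985269] [-0.0737079   0.00262516  0.15985269] [ 2.16787598 -6.43866006  4.82069413] 0.03838509842887059 [[ 0.01   0.093  0.996]
 [-0.003  0.996 -0.093]
 [-1.    -0.002  0.01 ]]
```

View pics/w3.png

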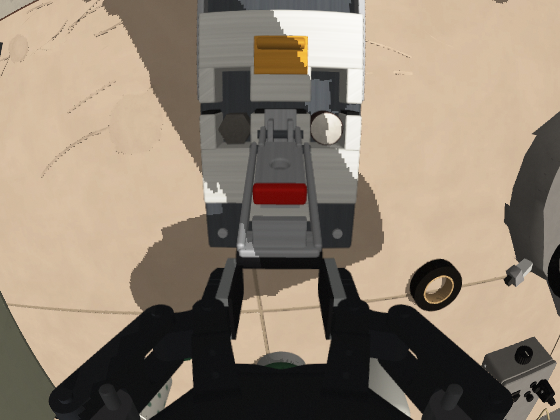

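>>> drive_tool(increments=[0,0,0,0,0,0,0,0,0,0,0,0,0,0,0,0,0,0,0,0,0])

```text
t: 3.43
eef_pos: [0.5723, 0.0162, 0.1567]
orientation: [0.033, 0.705, -0.033, 0.708]
force: [0.3, -3.3, 2.3]
grip_width: 0.043
```

Run:
```python
from h import *
o=monitor.get_obs();print(o['t'],o['eef_pos'],M(o['eef_pos']),o['force'],o['grip_width'],Ro.from_quat(o['orientation']).as_matrix().round(3))
im=read_camera('wrist');cv2.imwrite('pics/w4.png',im)
c=get_calibration('wrist')
def vis(P):
    p=np.array(c['R'])@P+np.array(c['t']);th=np.arctan2(np.hypot(p[0],p[1]),p[2]);k=325.19*th/np.hypot(p[0],p[1]);return np.array([c['cx']+k*p[0],c['cy']+k*p[1]])
for l in [1.0,1.1,1.15,1.2,1.25]:
    p,b,t=barM(l,np.pi); d=np.array([-np.cos(l),np.sin(l)]);n=np.array([np.sin(l),np.cos(l)])
    q=np.array([-.015,.066])+.0695*d+.0055*n
    print(l,vis(W(*q)),vis(W(*b)))
```

```text
3.4333 [0.57231993 0.01615716 0.15674184] [-0.07125741  0.00159115  0.15674184] [ 0.30900821 -3.29991308  2.30123757] 0.043032212512749184 [[ 0.003  0.094  0.996]
 [-0.     0.996 -0.094]
 [-1.    -0.     0.003]]
1.0 [281.56167721 215.35289958] [281.74987909 282.95199948]
1.1 [281.55187717 206.11964066] [281.76085131 274.94758333]
1.15 [281.54499188 200.96494961] [281.76412557 269.86684903]
1.2 [281.53671536 195.4687456 ] [281.76562051 264.01704151]
1.25 [281.52701002 189.64965169] [281.76507826 257.36630694]
```

View pics/w4.png

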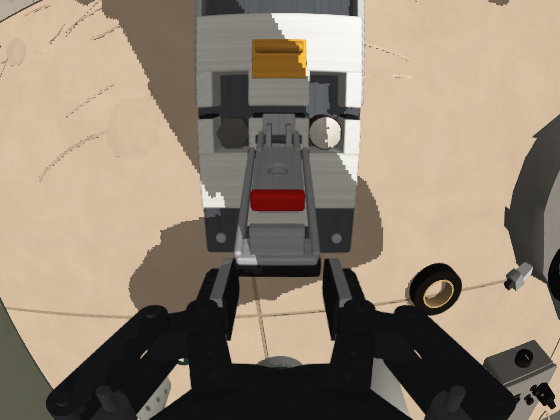

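>>> drive_tool(increments=[0.007,-0.0015,-0.007,0,0,0,0.2,0,0,0,0,0,0,0,0,0,0,0,0,0,-0.3,0,0,0,0,0,0,-0.5,0,0,0,0,0,0,-0.5], grip_force=25)

```text
t: 3.9
eef_pos: [0.5633, 0.0157, 0.1471]
orientation: [0.033, 0.707, -0.034, 0.705]
force: [-2.5, -3.3, -3.2]
grip_width: 0.0392
```

Run:
```python
from h import *
o=monitor.get_obs();print(o['t'],o['eef_pos'],M(o['eef_pos']),o['force'],o['grip_width'],Ro.from_quat(o['orientation']).as_matrix().round(3))
im=read_camera('wrist');cv2.imwrite('pics/w5.png',im)
im=read_camera('side');cv2.imwrite('pics/s5.png',cv2.resize(im[80:250,200:400],None,fx=4,fy=3.5))
```

```text
3.9 [0.56328256 0.0156884  0.14708089] [-0.06229971  0.00287706  0.14708089] [-2.45734695 -3.34631682 -3.17836719] 0.039193252659124954 [[-0.003  0.094  0.996]
 [-0.     0.996 -0.094]
 [-1.    -0.    -0.003]]
```

View pics/w5.png

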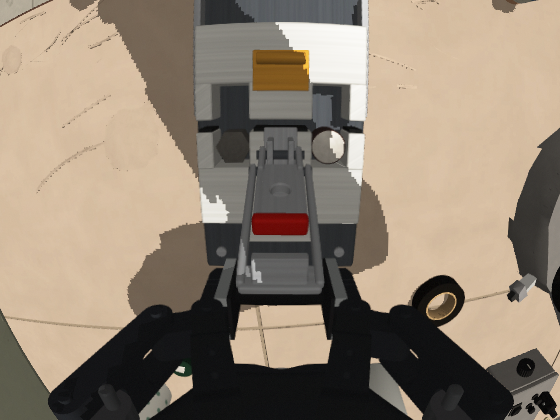

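View pics/s5.png

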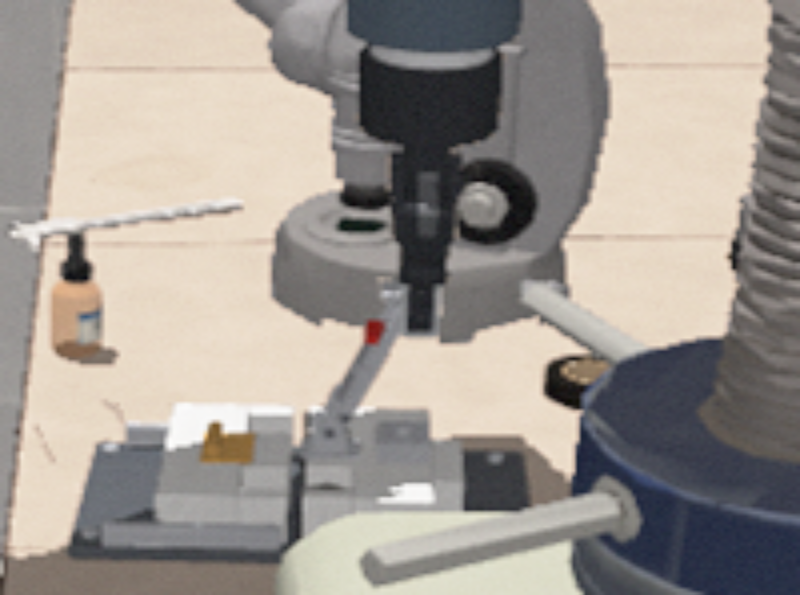

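Run:
```python
from h import *
off=np.array([.003,-.009])
S=[(1.15,s) for s in (114,105,95,85,75,65,55,45,35)]+[(1.4,33),(1.65,31),(1.9,29),(1.9,20),(1.9,10),(1.9,2),(1.9,-5),(1.9,-10)]
for l in (1.75,1.88,2.0):
  for s in (-10,-12,-14,-16): print(l,s,barM(l,np.radians(s)+l)[2]*1e3)
pv=None
for l,s in S:
    p,b,t=barM(l,np.radians(s)+l); q=b+off
    if pv is not None: print(l,s,'TCP',(q*1e3).round(1),'row dx,dz',((-(q-pv)[1])*1e3).round(1),((-(q-pv)[0])*1e3).round(1),'tip',(t*1e3).round(1))
    pv=q
```

```text
1.75 -10 [63.22424478 52.98855861]
1.75 -12 [62.16415959 50.27885282]
1.75 -14 [61.01015282 47.60779414]
1.75 -16 [59.76363043 44.97863686]
1.88 -10 [65.29773784 52.8438626 ]
1.88 -12 [64.23765266 50.13415681]
1.88 -14 [63.08364588 47.46309813]
1.88 -16 [61.83712349 44.83394085]
2.0 -10 [67.18034172 52.47267386]
2.0 -12 [66.12025654 49.76296807]
2.0 -14 [64.96624976 47.0919094 ]
2.0 -16 [63.71972737 44.46275211]
1.15 105 TCP [-49.3 152.7] row dx,dz -5.4 -12.6 tip [-30.7 162.3]
1.15 95 TCP [-34.5 156.4] row dx,dz -3.7 -14.8 tip [-16.2 162.2]
1.15 85 TCP [-19.4 157.4] row dx,dz -1.0 -15.2 tip [ -1.9 159.6]
1.15 75 TCP [ -4.3 155.8] row dx,dz 1.6 -15.1 tip [ 11.7 154.6]
1.15 65 TCP [ 10.4 151.6] row dx,dz 4.2 -14.6 tip [ 24.3 147.2]
1.15 55 TCP [ 24. 145.] row dx,dz 6.7 -13.7 tip [ 35.3 137.8]
1.15 45 TCP [ 36.3 136. ] row dx,dz 8.9 -12.3 tip [ 44.6 126.6]
1.15 35 TCP [ 46.9 125.1] row dx,dz 10.9 -10.5 tip [ 51.8 114. ]
1.4 33 TCP [ 52.3 124.5] row dx,dz 0.6 -5.4 tip [ 56.5 113.1]
1.65 31 TCP [ 58.  122.9] row dx,dz 1.6 -5.7 tip [ 61.5 111.3]
1.9 29 TCP [ 63.6 120.2] row dx,dz 2.6 -5.7 tip [ 66.5 108.4]
1.9 20 TCP [ 70.2 108.2] row dx,dz 12.0 -6.5 tip [69.6 95.8]
1.9 10 TCP [75.1 93.8] row dx,dz 14.4 -4.9 tip [70.8 81.3]
1.9 2 TCP [77.2 81.8] row dx,dz 12.0 -2.1 tip [69.9 69.7]
1.9 -5 TCP [77.7 71.2] row dx,dz 10.6 -0.5 tip [67.8 59.7]
1.9 -10 TCP [77.2 63.6] row dx,dz 7.6 0.5 tip [65.6 52.8]
```

>>> drive_tool(increments=[-0.0054,0,-0.0126,0,0,0,-0.5,-0.0037,0,-0.0148,0,0,0,-0.5,-0.001,0,-0.0152,0,0,0,-0.5,0.0016,0,-0.0151,0,0,0,-0.5,0.0042,0,-0.0146,0,0,0,-0.5])

```text
t: 4.42
eef_pos: [0.4933, 0.0225, 0.1532]
orientation: [0.033, 0.705, -0.033, 0.708]
force: [3.7, -4.0, -1.8]
grip_width: 0.0396
```

>>> drive_tool(increments=[0.0067,0,-0.0137,0,0,0,-0.5,0.0089,0,-0.0123,0,0,0,-0.5,0.0109,0,-0.0105,0,0,0,-0.5,0,0,0,0,0,0,-0.5])

```text
t: 4.75
eef_pos: [0.4548, 0.0261, 0.1252]
orientation: [0.033, 0.706, -0.033, 0.706]
force: [-2.4, -1.5, 3.9]
grip_width: 0.0394
```

```bash
cat > look.py <<'E'
from h import *
import sys
n=sys.argv[1]
o=monitor.get_obs();print(o['t'],o['eef_pos'].round(4),(M(o['eef_pos'])*1e3).round(1),o['force'].round(1),o['grip_width'],Ro.from_quat(o['orientation']).as_matrix().round(3).tolist())
im=read_camera('wrist');cv2.imwrite(f'pics/w{n}.png',im)
im=read_camera('side');cv2.imwrite(f'pics/s{n}.png',cv2.resize(im[80:250,200:400],None,fx=4,fy=3.5))
E
python3 look.py 6
```

```text
4.75 [0.4548 0.0261 0.1252] [ 46.7   2.3 125.2] [-2.4 -1.5  3.9] 0.03937460725851705 [[0.0, 0.093, 0.996], [0.0, 0.996, -0.093], [-1.0, 0.0, 0.0]]
```

View pics/w6.png

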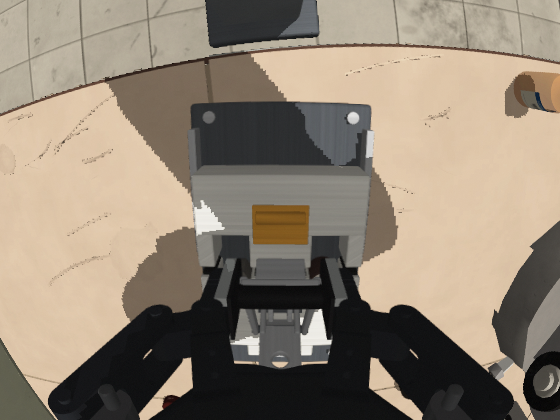

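View pics/s6.png

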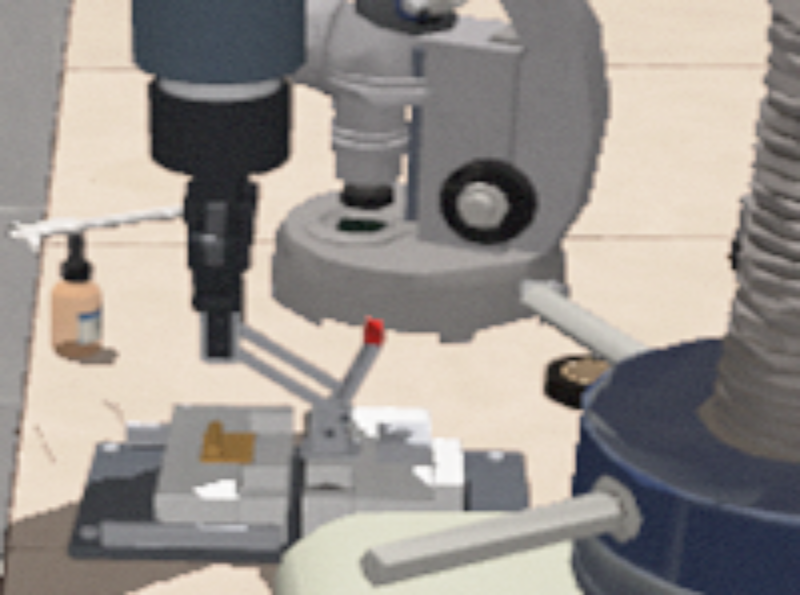

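>>> drive_tool(increments=[0.0006,0,-0.0054,0,0,0,-0.5,0.0016,0,-0.0057,0,0,0,-0.5,0.0026,0,-0.0062,0,0,0,-0.5,0,0,0,0,0,0,-0.5])

```text
t: 5.18
eef_pos: [0.4407, 0.0277, 0.1217]
orientation: [0.033, 0.705, -0.033, 0.708]
force: [3.5, -4.8, -2.1]
grip_width: 0.0392
```

```bash
python3 look.py 7
```

```text
5.1833 [0.4407 0.0277 0.1217] [ 60.8   2.  121.7] [ 3.5 -4.8 -2.1] 0.03922506374707994 [[0.005, 0.094, 0.996], [-0.0, 0.996, -0.094], [-1.0, 0.0, 0.005]]
```

View pics/s7.png

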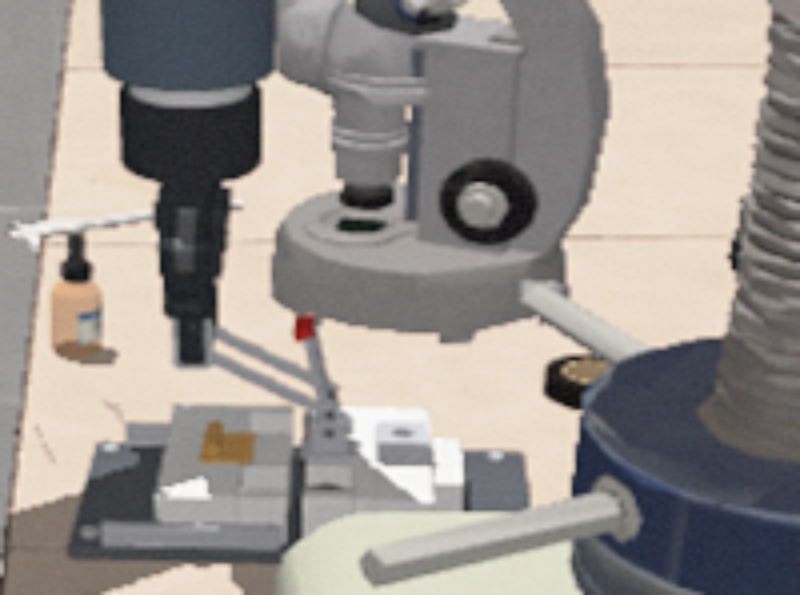

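```bash
cat > lip.py <<'E'
from h import *
import sys
cs=get_calibration('side'); u=float(sys.argv[1]); im=None
for l in np.arange(float(sys.argv[2]),float(sys.argv[3]),.05):
    d=np.array([-np.cos(l),np.sin(l)]);n=np.array([np.sin(l),np.cos(l)])
    q=np.array([-.015,.066])+.0695*d+.0055*n
    print(round(l,2),proj(cs,W(*q,.0012)).round(1))
E
python3 lip.py 0 1.6 2.05
python3 - <<'E'
import cv2,numpy as np
im=cv2.resize(cv2.imread('pics/s7.png'),(200,170),interpolation=cv2.INTER_AREA).astype(int)
m=((im[...,2]>130)&(im[...,1]<60)&(im[...,0]<60))
y,x=np.nonzero(m);print(x.mean()+200,y.mean()+80,len(x))
E
```

```text
1.6 [278.7 172.3]
1.65 [277.1 172.4]
1.7 [275.6 172.6]
1.75 [274.  172.9]
1.8 [272.5 173.3]
1.85 [271.  173.7]
1.9 [269.6 174.2]
1.95 [268.2 174.8]
2.0 [266.8 175.4]
275.1818181818182 174.45454545454544 11
```

>>> drive_tool(increments=[-0.001,0,-0.0045,0,0,0,-0.5,0,0,0,0,0,0,-0.5,0,0,0,0,0,0,-0.5])

```text
t: 5.53
eef_pos: [0.438, 0.0281, 0.1231]
orientation: [0.033, 0.704, -0.033, 0.709]
force: [9.9, -7.4, -6.8]
grip_width: 0.0395
```

Run:
```python
from h import *
o=monitor.get_obs();print(o['t'],(M(o['eef_pos'])*1e3).round(1),o['force'].round(1))
im=read_camera('side').astype(int)
for T in (60,80):
    m=((im[...,2]>110)&(im[...,1]<T)&(im[...,0]<T)); m[:150]=0;m[250:]=0
    y,x=np.nonzero(m);print(x.mean(),y.mean(),len(x))
```

```text
5.5333 [ 63.6   1.9 123.1] [ 9.9 -7.4 -6.8]
268.4761904761905 175.38095238095238 21
268.3076923076923 175.46153846153845 26
```

>>> drive_tool(increments=[0.012,0,-0.0065,0,0,0,-0.5,0.0144,0,-0.0045,0,0,0,-0.5,0.012,0,-0.0021,0,0,0,-0.5,0.009,0,0,0,0,0,-0.5,0,0,0,0,0,0,-0.5])

```text
t: 6.0
eef_pos: [0.4213, 0.0293, 0.0736]
orientation: [0.033, 0.707, -0.034, 0.706]
force: [-1.6, -1.7, 1.1]
grip_width: 0.0392
```

```bash
python3 look.py 8
```

```text
6.0 [0.4213 0.0293 0.0736] [80.3  2.2 73.6] [-1.6 -1.7  1.1] 0.03917129545479678 [[-0.001, 0.094, 0.996], [-0.0, 0.996, -0.094], [-1.0, -0.0, -0.001]]
```

View pics/s8.png

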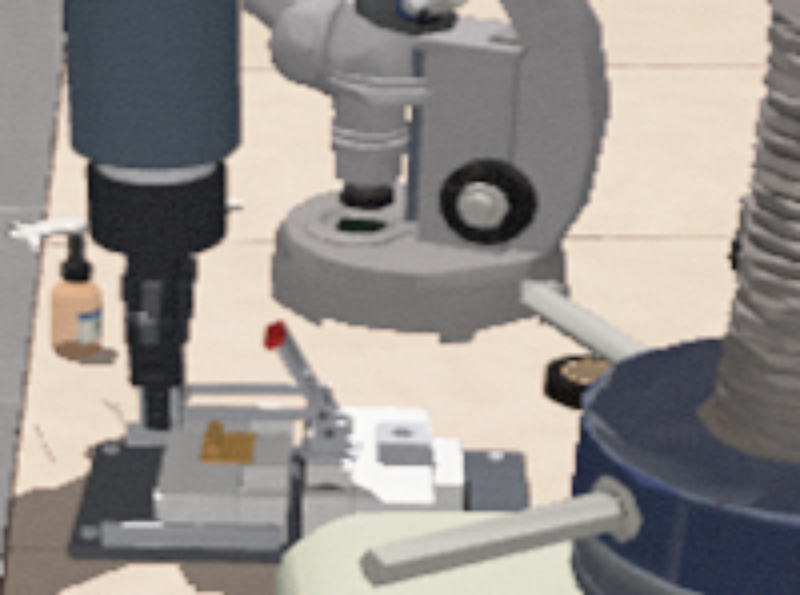

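View pics/w8.png

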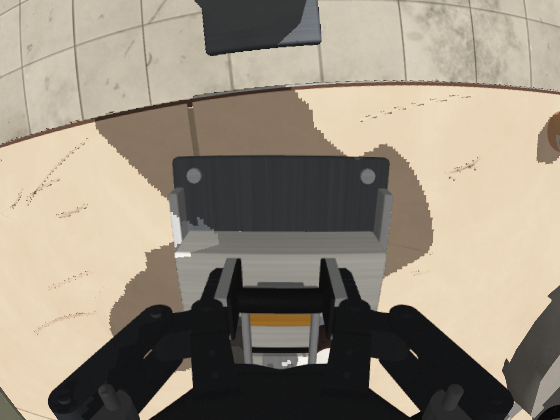

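>>> drive_tool(increments=[0.007,0,0.0005,0,0,0,-0.5,0.007,0,0.001,0,0,0,-0.5,0,0,0,0,0,0,-0.5])

```text
t: 6.35
eef_pos: [0.4227, 0.0292, 0.0598]
orientation: [0.033, 0.706, -0.033, 0.706]
force: [-3.3, -1.2, 0.8]
grip_width: 0.0391
```

```bash
python3 look.py 9
```

```text
6.35 [0.4227 0.0292 0.0598] [79.   2.1 59.8] [-3.3 -1.2  0.8] 0.03912854964757261 [[-0.0, 0.094, 0.996], [0.0, 0.996, -0.094], [-1.0, 0.0, -0.0]]
```

View pics/s9.png

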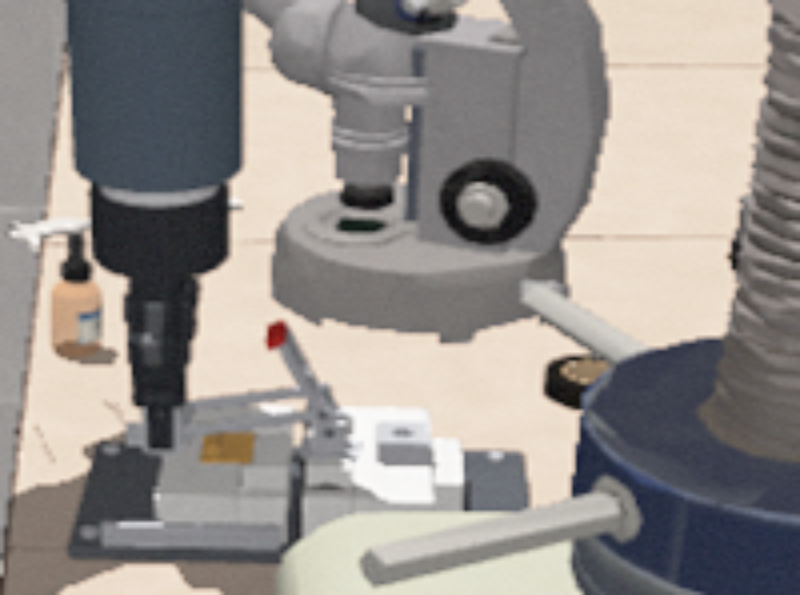

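>>> drive_tool(increments=[0.004,0,0.0005,0,0,0,-0.5,0,0,0,0,0,0,-0.5,0,0,0,0,0,0,0.5,0,0,0,0,0,0,0.5,0,0,0,0,0,0,0.5])

```text
t: 6.87
eef_pos: [0.4239, 0.0295, 0.0568]
orientation: [0.034, 0.706, -0.033, 0.707]
force: [-0.8, -0.4, -0.2]
grip_width: 0.0641
```

>>> drive_tool(increments=[-0.03,0,0,0,0,0,0.5,-0.04,0,0,0,0,0,0,-0.04,0,-0.01,0,0,0,-1,-0.02,0,-0.01,0,0,0,-1,0,0,0,0,0,0,-1])

```text
t: 7.28
eef_pos: [0.4053, 0.0319, 0.1919]
orientation: [0.034, 0.703, -0.032, 0.71]
force: [0.6, 0.1, -0.2]
grip_width: 0.016
```

```bash
python3 look.py 10
```

```text
7.2833 [0.4053 0.0319 0.1919] [ 96.5   1.  191.9] [ 0.6  0.1 -0.2] 0.0160001744550139 [[0.011, 0.093, 0.996], [0.004, 0.996, -0.093], [-1.0, 0.005, 0.01]]
```

View pics/s10.png

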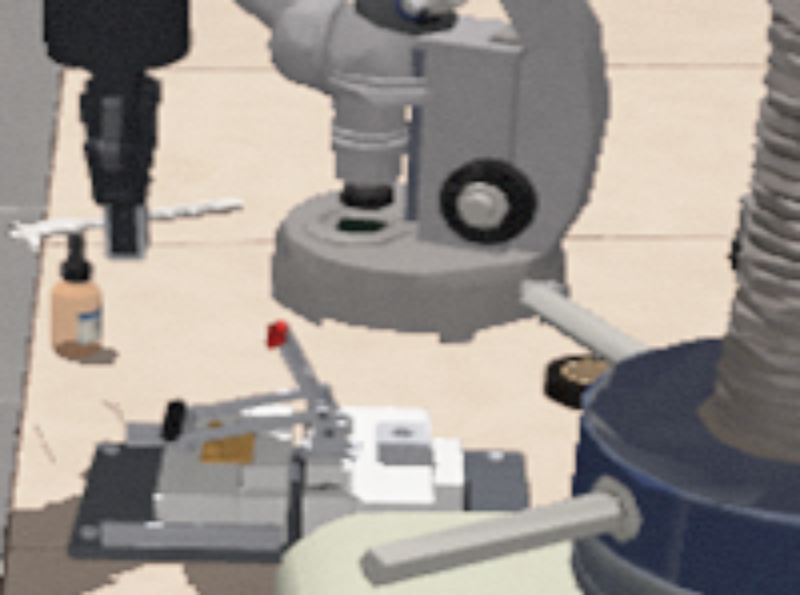

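View pics/w10.png

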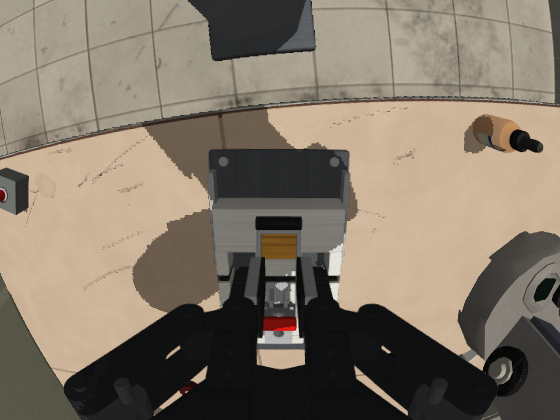

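```bash
python3 - <<'E'
from h import *
c=get_calibration('wrist');cs=get_calibration('side')
def vis(P):
    p=np.array(c['R'])@P+np.array(c['t']);th=np.arctan2(np.hypot(p[0],p[1]),p[2]);k=325.19*th/np.hypot(p[0],p[1]);return np.array([c['cx']+k*p[0],c['cy']+k*p[1]])
for l,s in [(1.93,-6),(1.93,-10),(1.93,-13),(1.93,-15),(1.8,-15)]:
    p,b,t=barM(l,np.radians(s)+l);print(l,s,(t*1e3).round(1),vis(W(*b,.001)).round(1),proj(cs,W(*b,.02)).round(1))
E
cat > zz.py <<'E'
import cv2
im=cv2.imread('pics/w10.png');cv2.imwrite('pics/w10z.png',cv2.resize(im[190:350,210:350],None,fx=4.5,fy=3.7,interpolation=cv2.INTER_CUBIC))
E
python3 zz.py
```

```text
1.93 -6 [67.9 58.2] [279.8 233.3] [241.3 198. ]
1.93 -10 [66.1 52.7] [279.8 230.8] [241.6 200.4]
1.93 -13 [64.5 48.7] [279.8 229.4] [241.9 202.2]
1.93 -15 [63.3 46. ] [279.8 228.6] [242.1 203.4]
1.8 -15 [61.2 46.3] [279.8 230.9] [243.  203.3]
```

View pics/w10z.png

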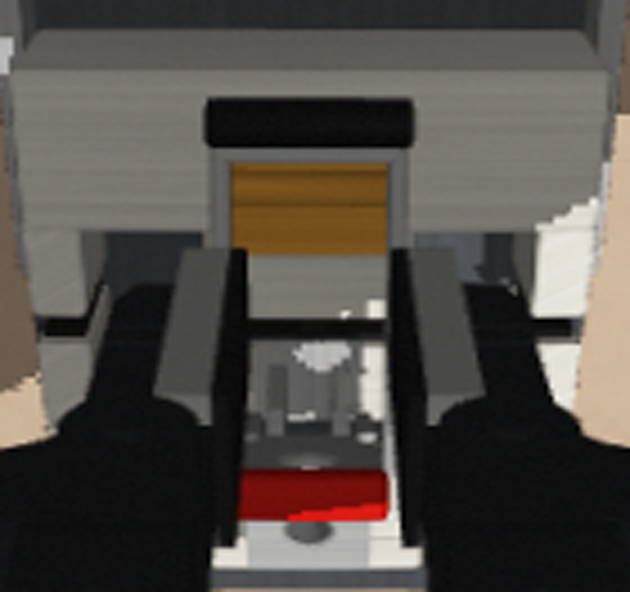

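>>> drive_tool(increments=[0,0,-0.02,0,0,0,-1,0,0,0,0,0,0,-1,0,0,0,0,0,0,-1,0,0,0,0,0,0,-1])

```text
t: 7.72
eef_pos: [0.3833, 0.0329, 0.1857]
orientation: [0.033, 0.707, -0.033, 0.706]
force: [0.2, 0.6, -1.0]
grip_width: 0.0001
```

Run:
```python
from h import *
o=monitor.get_obs();print(o['t'],(M(o['eef_pos'])*1e3).round(1),o['joint_vel'].round(3))
c=get_calibration('wrist');im=read_camera('wrist');cs=get_calibration('side')
cv2.imwrite('pics/w11z.png',cv2.resize(im[190:350,210:350],None,fx=4.5,fy=3.7,interpolation=cv2.INTER_CUBIC))
def vis(P):
    p=np.array(c['R'])@P+np.array(c['t']);th=np.arctan2(np.hypot(p[0],p[1]),p[2]);k=325.19*th/np.hypot(p[0],p[1]);return np.array([c['cx']+k*p[0],c['cy']+k*p[1]])
for l,s in [(1.93,-6),(1.93,-10),(1.93,-13),(1.93,-15),(1.8,-15)]:
    p,b,t=barM(l,np.radians(s)+l);q=vis(W(*b,.001));print(l,s,(t*1e3).round(1),q.round(1),(q-[210,190])*[4.5,3.7])
q=vis(W(.0513,.0525,.001));print('keeper',(q-[210,190])*[4.5,3.7])
```

```text
7.7167 [118.5   2.1 185.7] [-0.004  0.007  0.013  0.003 -0.002 -0.001]
1.93 -6 [67.9 58.2] [281.  256.7] [319.33546451 246.91104662]
1.93 -10 [66.1 52.7] [281.  253.9] [319.33203527 236.36209885]
1.93 -13 [64.5 48.7] [281.  252.1] [319.33309246 229.82316225]
1.93 -15 [63.3 46. ] [281.  251.1] [319.33545951 226.10183265]
1.8 -15 [61.2 46.3] [281.  253.3] [319.36209518 234.26787549]
keeper [319.5811104  281.42663967]
```

View pics/w11z.png

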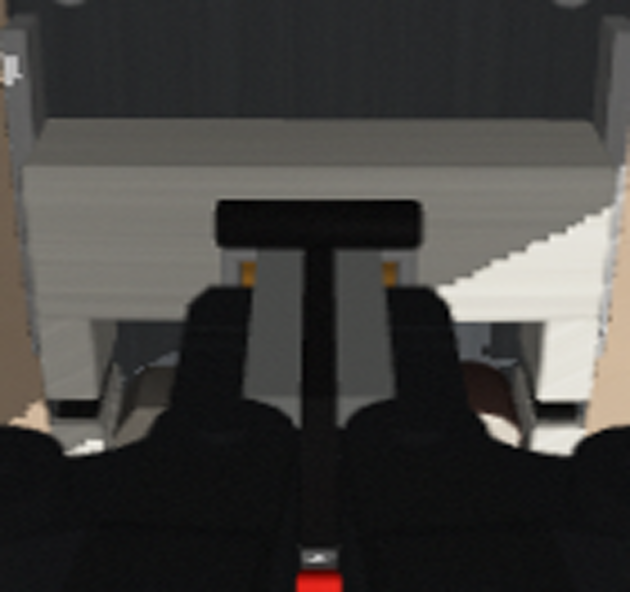

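>>> drive_tool(increments=[0.015,0,0.0205,0,0,0,-1,0.015,0,0.0205,0,0,0,-1,0.015,0,0.0205,0,0,0,-1,0.015,0,0.0205,0,0,0,-1,0,0,0,0,0,0,-1])

```text
t: 8.18
eef_pos: [0.4662, 0.0245, 0.1225]
orientation: [0.033, 0.708, -0.035, 0.704]
force: [-0.2, -0.2, 0.5]
grip_width: -0.0002
```

```bash
python3 look.py 12
python3 - <<'E'
from h import *
pv=None
for l in [1.3,1.2,1.1,1.0,.9,.8,.7,.6,.5,.4,.3,.2,.1,0,-.04]:
    d=np.array([-np.cos(l),np.sin(l)]);n=np.array([np.sin(l),np.cos(l)])
    q=(np.array([-.015,.066])+.054*d+.003*n+[.011,.008])*1e3
    if pv is not None: print(l,q.round(1),'dx',(pv-q)[1].round(1),'dz',(pv-q)[0].round(1))
    else: print(l,q)
    pv=q
E
```

```text
8.1833 [0.4662 0.0245 0.1225] [ 35.2   2.9 122.5] [-0.2 -0.2  0.5] -0.00015240112877177773 [[-0.005, 0.095, 0.995], [-0.002, 0.995, -0.095], [-1.0, -0.003, -0.005]]
1.3 [-15.55426219 126.8346385 ]
1.2 [-20.8 125.4] dx 1.4 dz 5.2
1.1 [-25.8 123.5] dx 1.9 dz 5.0
1.0 [-30.7 121.1] dx 2.4 dz 4.8
0.9 [-35.2 118.2] dx 2.9 dz 4.6
0.8 [-39.5 114.8] dx 3.3 dz 4.3
0.7 [-43.4 111.1] dx 3.7 dz 3.9
0.6 [-46.9 107. ] dx 4.1 dz 3.5
0.5 [-50.  102.5] dx 4.4 dz 3.1
0.4 [-52.6  97.8] dx 4.7 dz 2.6
0.3 [-54.7  92.8] dx 5.0 dz 2.1
0.2 [-56.3  87.7] dx 5.2 dz 1.6
0.1 [-57.4  82.4] dx 5.3 dz 1.1
0 [-58.  77.] dx 5.4 dz 0.6
-0.04 [-58.1  74.8] dx 2.2 dz 0.1
```

View pics/s12.png

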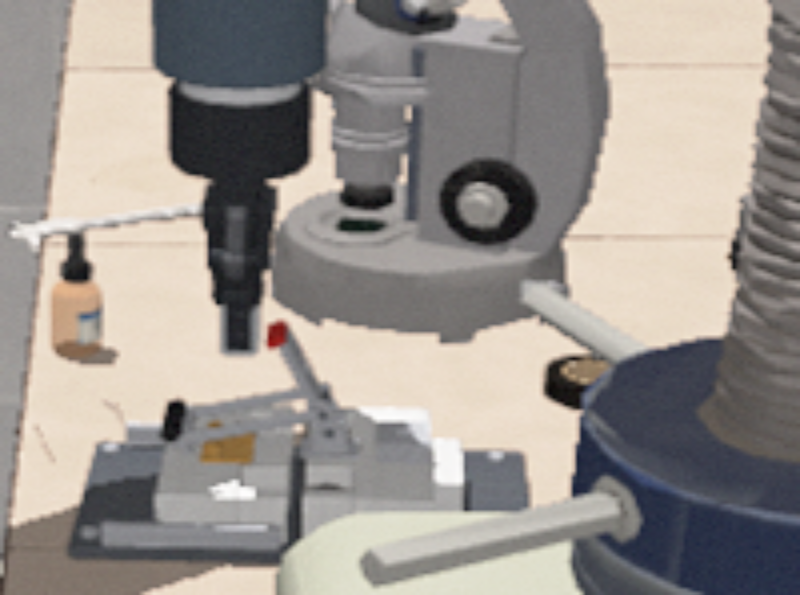

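>>> drive_tool(increments=[0,0,0.01,0,0,0,-1,0,0,0.01,0,0,0,-1,0,0,0.01,0,0,0,-1,0,0,0.01,0,0,0,-1,0,0,0.01,0,0,0,-1])

```text
t: 8.7
eef_pos: [0.5155, 0.0204, 0.1266]
orientation: [0.033, 0.706, -0.033, 0.706]
force: [-2.1, 1.1, -2.0]
grip_width: 0.0001
```

```bash
python3 look.py 13
```

```text
8.7 [0.5155 0.0204 0.1266] [-14.3   2.5 126.6] [-2.1  1.1 -2. ] 0.0001284192100966069 [[0.0, 0.094, 0.996], [0.0, 0.996, -0.094], [-1.0, 0.0, 0.0]]
```

View pics/s13.png

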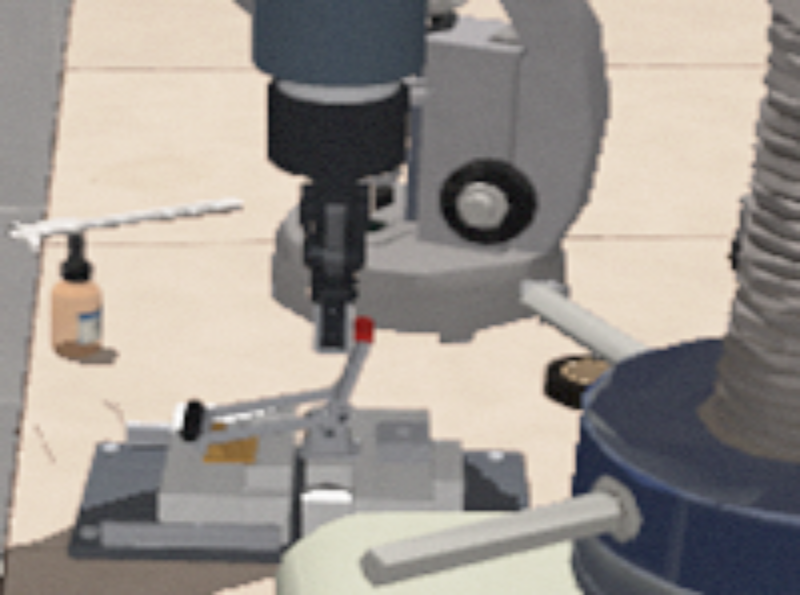

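>>> drive_tool(increments=[0.0014,0,0.006,0,0,0,-1,0.0019,0,0.005,0,0,0,-1,0.0024,0,0.0048,0,0,0,-1,0.0029,0,0.0046,0,0,0,-1,0.0033,0,0.0043,0,0,0,-1])

```text
t: 9.22
eef_pos: [0.5403, 0.018, 0.1148]
orientation: [0.033, 0.706, -0.033, 0.707]
force: [-1.7, -0.6, 4.8]
grip_width: -0.0
```

```bash
python3 look.py 14
```

```text
9.2167 [0.5403 0.018  0.1148] [-39.2   2.6 114.8] [-1.7 -0.6  4.8] -6.721679658264971e-06 [[0.002, 0.094, 0.996], [-0.0, 0.996, -0.094], [-1.0, 0.0, 0.002]]
```

View pics/s14.png

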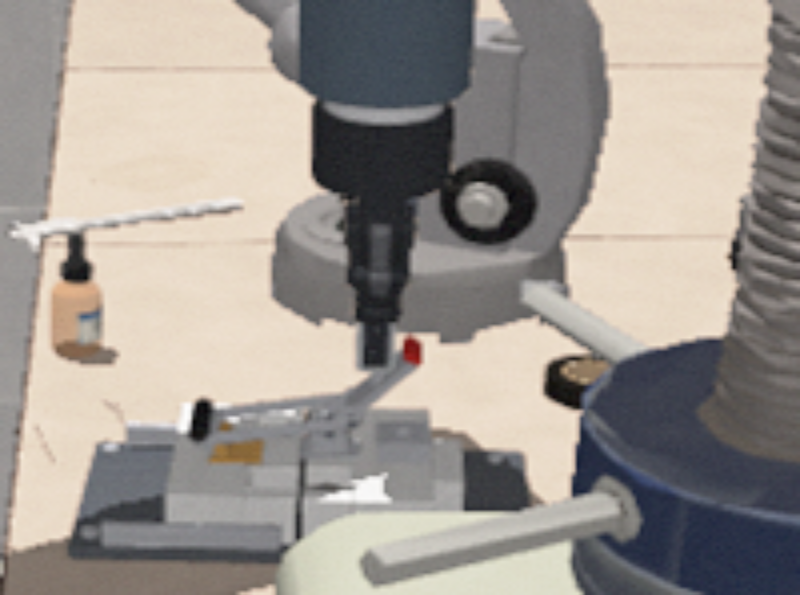

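View pics/w14.png

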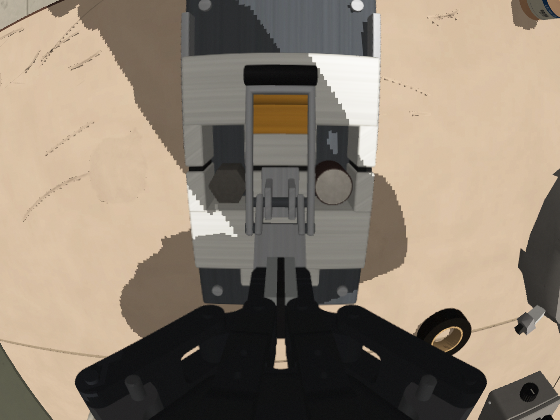

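>>> drive_tool(increments=[0.0037,0,0.0039,0,0,0,-1,0.0041,0,0.0035,0,0,0,-1,0.0044,0,0.0031,0,0,0,-1,0.0047,0,0.0026,0,0,0,-1,0.005,0,0.0021,0,0,0,-1])

```text
t: 9.73
eef_pos: [0.5551, 0.0167, 0.0922]
orientation: [0.033, 0.706, -0.033, 0.707]
force: [0.4, -1.0, 1.6]
grip_width: -0.0
```

>>> drive_tool(increments=[0.0052,0,0.0016,0,0,0,-1,0.0053,0,0.0011,0,0,0,-1,0.0054,0,0.0006,0,0,0,-1,0.0022,0,0,0,0,0,-1,0,0,0,0,0,0,-1])

```text
t: 10.15
eef_pos: [0.5575, 0.0164, 0.0767]
orientation: [0.033, 0.706, -0.033, 0.707]
force: [-7.9, 1.1, 18.1]
grip_width: -0.0001
```

```bash
python3 look.py 15
```

```text
10.15 [0.5575 0.0164 0.0767] [-56.4   2.7  76.7] [-7.9  1.1 18.1] -6.479012458357399e-05 [[0.001, 0.093, 0.996], [-0.0, 0.996, -0.093], [-1.0, -0.0, 0.001]]
```

View pics/s15.png

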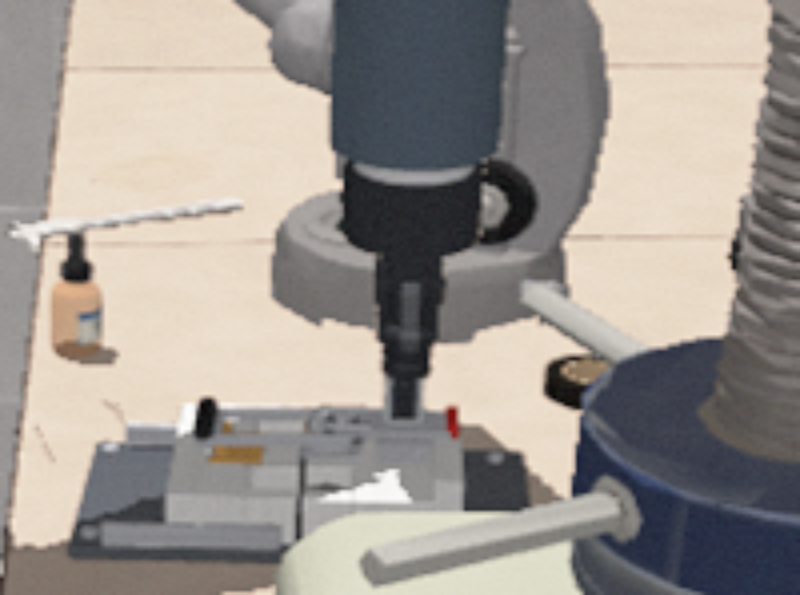

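View pics/w15.png

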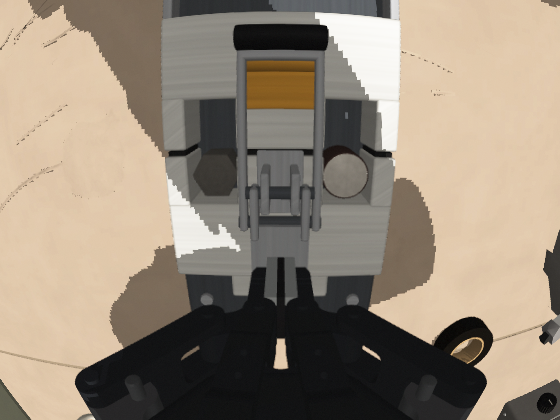

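>>> drive_tool(increments=[0.0015,0,0,0,0,0,-1,0,0,0,0,0,0,-1,-0.02,0,0,0,0,0,-1,-0.035,0,-0.02,0,0,0,-1,-0.035,0,-0.02,0,0,0,-1])

```text
t: 10.67
eef_pos: [0.5163, 0.0199, 0.162]
orientation: [0.033, 0.708, -0.034, 0.705]
force: [0.7, 1.1, 1.0]
grip_width: -0.0001
```

>>> drive_tool(increments=[-0.015,0,-0.035,0,0,0,-1,-0.015,0,-0.035,0,0,0,-1,0,0,0,0,0,0,-1,0,0,0,0,0,0,-1,0,0,0,0,0,0,-1])

```text
t: 11.08
eef_pos: [0.4479, 0.0268, 0.1925]
orientation: [0.033, 0.706, -0.033, 0.706]
force: [-0.6, 0.2, 0.3]
grip_width: -0.0003
```

```bash
python3 look.py 16
python3 - <<'E'
from h import *
import json;c=get_calibration('wrist');json.dump({k:np.array(v).tolist() for k,v in c.items()},open('w16.json','w'))
im=cv2.imread('pics/w16.png');cv2.imwrite('pics/w16z.png',cv2.resize(im[150:300,210:350],None,fx=5,fy=4,interpolation=cv2.INTER_CUBIC))
E
```

```text
11.0833 [0.4479 0.0268 0.1925] [ 53.7   2.2 192.5] [-0.6  0.2  0.3] -0.0002739897829435134 [[-0.0, 0.094, 0.996], [0.0, 0.996, -0.094], [-1.0, 0.0, -0.0]]
```

View pics/w16.png

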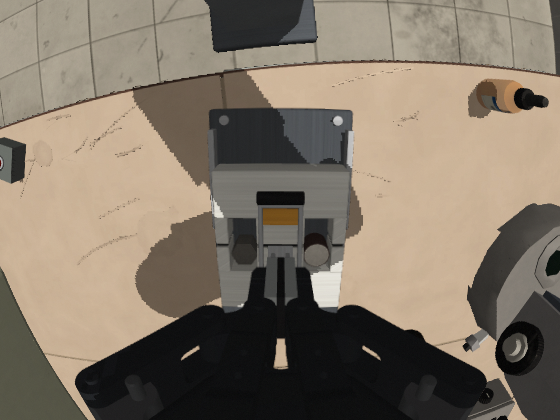

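View pics/w16z.png

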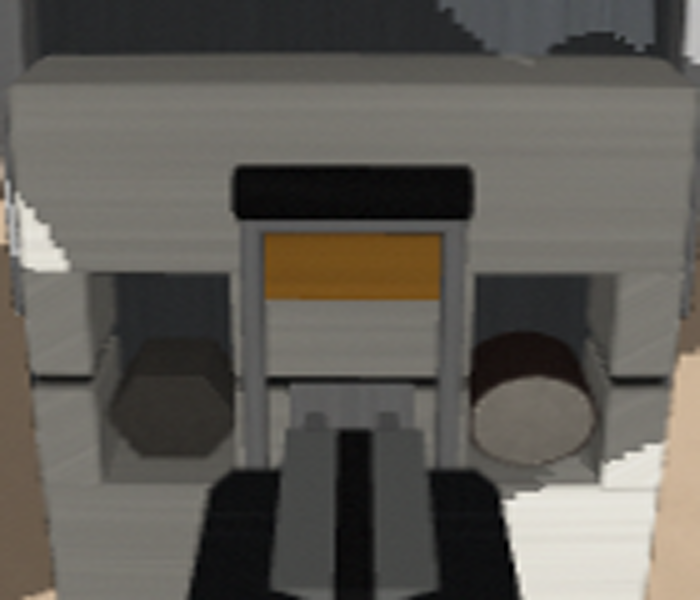

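View pics/s16.png

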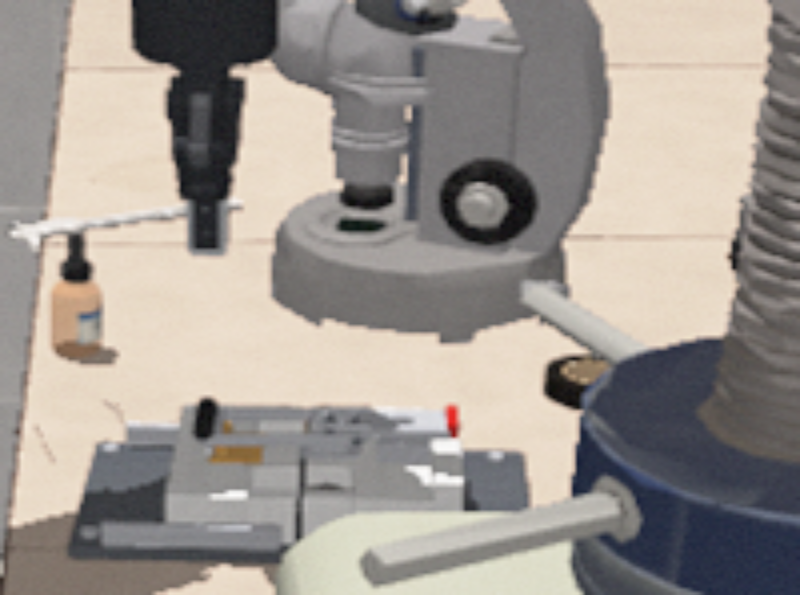

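>>> drive_tool(increments=[-0.033,0,-0.015,0,0,0,1,-0.034,0,-0.015,0,0,0,1,0,0,0,0,0,0,1,0,0,0,0,0,0,1,0,0,0,0,0,0,1])

```text
t: 11.6
eef_pos: [0.4185, 0.0297, 0.259]
orientation: [0.033, 0.707, -0.034, 0.706]
force: [-0.6, -0.4, -0.3]
grip_width: 0.0604
```

```bash
python3 look.py 17
python3 - <<'E'
from h import *
import json;c=get_calibration('wrist');json.dump({k:np.array(v).tolist() for k,v in c.items()},open('w17.json','w'))
im=cv2.imread('pics/w17.png');cv2.imwrite('pics/w17z.png',cv2.resize(im[200:350,210:350],None,fx=5,fy=4,interpolation=cv2.INTER_CUBIC))
E
```

```text
11.6 [0.4185 0.0297 0.259 ] [ 83.2   2.1 259. ] [-0.6 -0.4 -0.3] 0.06040345463899592 [[-0.002, 0.094, 0.996], [-0.0, 0.996, -0.094], [-1.0, -0.0, -0.002]]
```

View pics/w17.png

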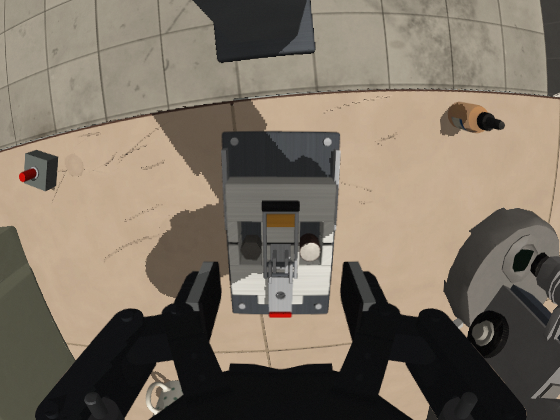

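View pics/w17z.png

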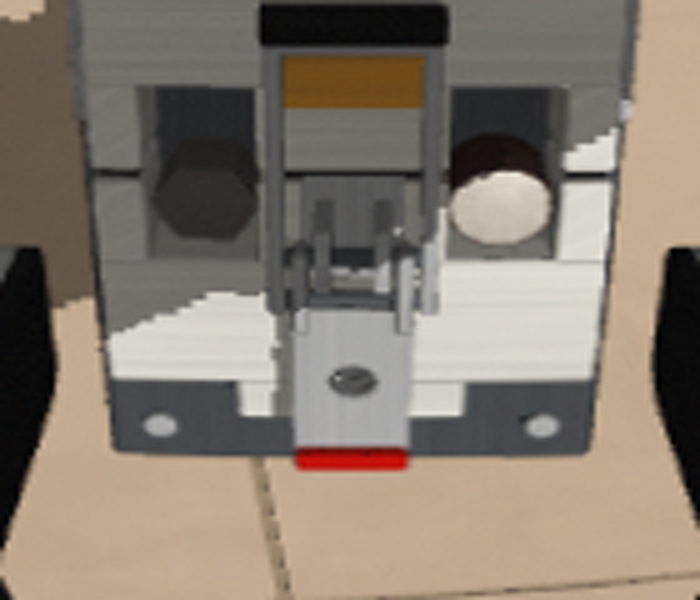

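Run:
```python
from h import *
import json;c=json.load(open('w17.json'))
h=onz(c,280.4,295.2,.069,True);print('hole',h,M(h)*1e3)
print('model hole',W(-.057,.069,.0011))
print('lever edges',M(onz(c,210+294/5,200+400/4,.069,True))*1e3,M(onz(c,210+411/5,200+400/4,.069,True))*1e3)
print('bolts',M(onz(c,210+161/5,200+426/4,.012,True))*1e3,M(onz(c,210+543/5,200+426/4,.012,True))*1e3)
print('knob top approx',onz(c,22,177,.058,True), 'flange',onz(c,36,172,.03,True))
```

```text
hole [0.55641157 0.01681227 0.069     ] [-55.35514066   2.3805481   69.        ]
model hole [0.55816571 0.01793847 0.069     ]
lever edges [-62.51181906  16.43371266  69.        ] [-62.58449521 -11.85538411  69.        ]
bolts [-115.21168913   57.98274199   12.        ] [-115.48018737  -52.4825312    12.        ]
knob top approx [ 0.37348177 -0.31728338  0.058     ] flange [ 0.37392838 -0.31378989  0.03      ]
```

>>> drive_tool(increments=[0.0066,-0.0383,-0.004,0,0,0,1,0.0066,-0.0383,-0.004,0,0,0,1,0.0066,-0.0383,-0.004,0,0,0,1,0.0066,-0.0383,-0.004,0,0,0,1,0.0066,-0.0383,-0.004,0,0,0,1])

```text
t: 12.12
eef_pos: [0.3794, -0.1609, 0.2256]
orientation: [0.033, 0.707, -0.033, 0.706]
force: [1.3, -0.2, 0.1]
grip_width: 0.0854
```

>>> drive_tool(increments=[0.0066,-0.0383,-0.004,0,0,0,1,0.0066,-0.0383,-0.004,0,0,0,1,0.0066,-0.0383,-0.004,0,0,0,1,0.0066,-0.0383,-0.004,0,0,0,1,0,0,0,0,0,0,1])

```text
t: 12.53
eef_pos: [0.3472, -0.3148, 0.1973]
orientation: [0.036, 0.708, -0.035, 0.704]
force: [1.1, 0.7, 0.3]
grip_width: 0.0855
```

>>> drive_tool(increments=[0,0,0,0,0,0,1,0,0,0,0,0,0,1])

```text
t: 12.7
eef_pos: [0.3496, -0.3103, 0.1995]
orientation: [0.034, 0.707, -0.033, 0.706]
force: [0.3, 0.5, 0.8]
grip_width: 0.0853
```

```bash
python3 look.py 18
python3 - <<'E'
from h import *
import json;c=get_calibration('wrist');json.dump({k:np.array(v).tolist() for k,v in c.items()},open('w18.json','w'))
E
```

```text
12.7 [ 0.3496 -0.3103  0.1995] [121.  346.9 199.5] [0.3 0.5 0.8] 0.08531090089064533 [[-0.002, 0.095, 0.995], [0.001, 0.995, -0.095], [-1.0, 0.001, -0.002]]
```

View pics/w18.png

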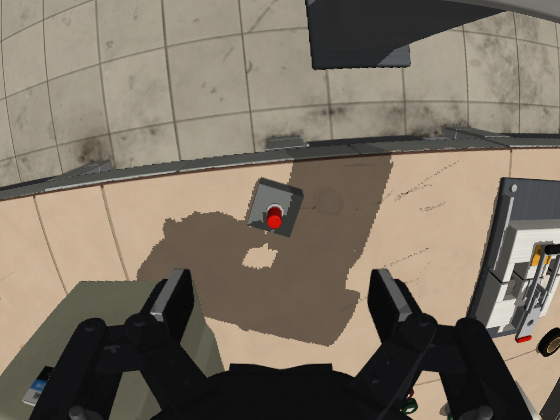

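Run:
```python
from h import *
import json;c=json.load(open('w18.json'))
im=cv2.imread('pics/w18.png').astype(int)
m=((im[...,2]>110)&(im[...,1]<70)&(im[...,0]<70)).astype(np.uint8);m[300:]=0
n,l,s,ce=cv2.connectedComponentsWithStats(m)
for a,b in zip(s,ce): print(a,b)
i=1+np.argmax(s[1:,4]);y,x=np.nonzero(l==i)
print(onz(c,*ce[i],.047,True))
z=cv2.resize(cv2.imread('pics/w18.png')[170:245,235:315],None,fx=8,fy=8,interpolation=cv2.INTER_CUBIC);cv2.imwrite('pics/w18z.png',z)
```

```text
[     0      0    560    420 235039] [279.50365684 209.4922332 ]
[276 207   2   1   2] [276.5 207. ]
[280 210   1   1   1] [280. 210.]
[267 215  15  13 156] [274.00641026 221.15384615]
[281 215   1   2   2] [281.  215.5]
[ 0.37918977 -0.31747558  0.047     ]
```

View pics/w18z.png

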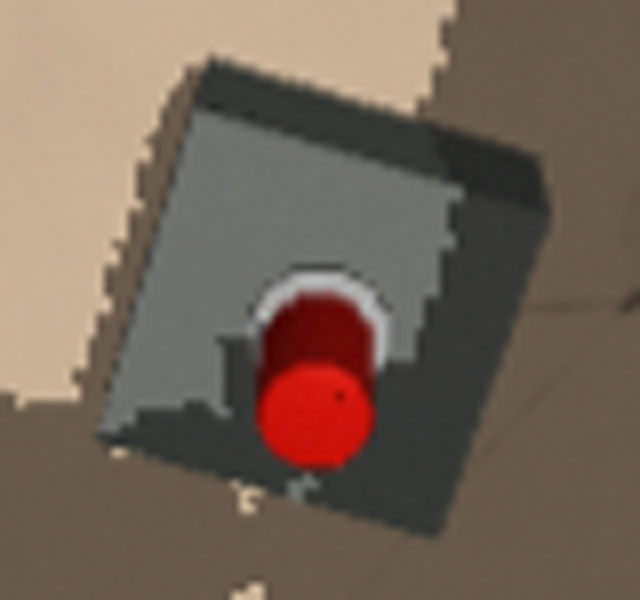

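Run:
```python
from h import *
import json;c=json.load(open('w18.json'))
a=onz(c,235+315/8,170+415/8,.058,True);b=onz(c,235+320/8,170+340/8,.031,True);print(a,b)
P=(a+b)/2
o=monitor.get_obs();T=Ro.from_quat(o['orientation']).as_matrix()
print(T.T@(np.array([P[0],P[1],.0445])-o['eef_pos']))
```

```text
[ 0.37561977 -0.31656948  0.058     ] [ 0.37631334 -0.31649346  0.031     ]
[ 0.15583941 -0.00463972  0.02625656]
```

>>> drive_tool(increments=[0.03,-0.0046,0.0263,0,0,0,0.6,0.035,0,0,0,0,0,0.3,0.035,0,0,0,0,0,0.3,0.025,0,0,0,0,0,0.3,0.015,0,0,0,0,0,0.3])

```text
t: 13.22
eef_pos: [0.3749, -0.3151, 0.0578]
orientation: [0.033, 0.708, -0.032, 0.705]
force: [0.5, 0.2, 0.2]
grip_width: 0.0547
```

>>> drive_tool(increments=[0.012,0,0,0,0,0,0.3,0,0,0,0,0,0,0.3,0,0,0,0,0,0,0.3,0,0,0,0,0,0,0.3])

```text
t: 13.55
eef_pos: [0.3769, -0.3171, 0.0497]
orientation: [0.032, 0.706, -0.033, 0.707]
force: [1.2, -0.4, 0.9]
grip_width: 0.0554
```

```bash
python3 look.py 19
python3 - <<'E'
from h import *
im=read_camera('side');cv2.imwrite('pics/s19b.png',cv2.resize(im[250:350,160:280],None,fx=6,fy=6))
E
```

```text
13.55 [ 0.3769 -0.3171  0.0497] [ 93.2 351.2  49.7] [ 1.2 -0.4  0.9] 0.055382865384850426 [[0.002, 0.092, 0.996], [-0.001, 0.996, -0.092], [-1.0, -0.001, 0.002]]
```

View pics/w19.png

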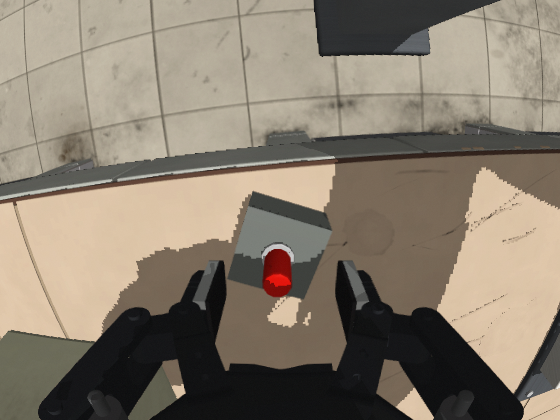

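View pics/s19b.png

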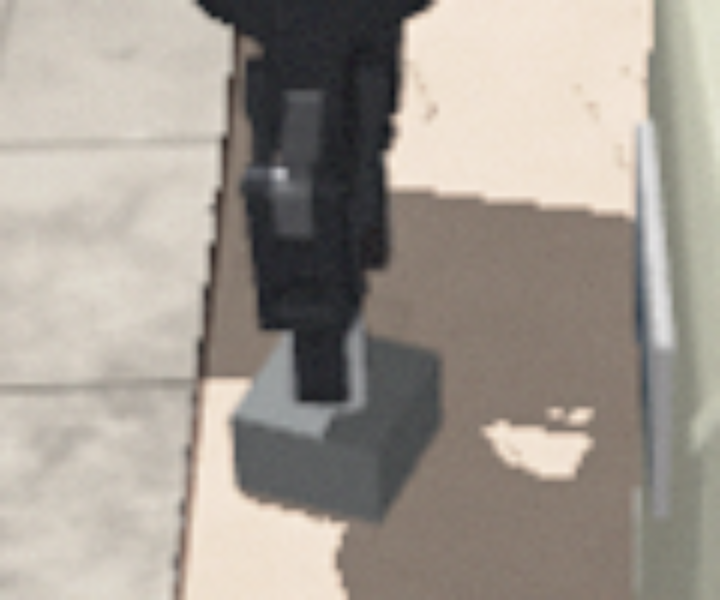

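>>> drive_tool(increments=[0.006,-0.001,0,0,0,0,0.3,0,0,0,0,0,0,0.3,0,0,0,0,0,0,-0.3,0,0,0,0,0,0,-1,0,0,0,0,0,0,-1], grip_force=40)

```text
t: 14.12
eef_pos: [0.3757, -0.3184, 0.0426]
orientation: [0.033, 0.706, -0.033, 0.706]
force: [-0.1, 0.2, 0.3]
grip_width: 0.0194
```

>>> drive_tool(increments=[0,0,0,0,0,0,-1,0,0,0,0,0,0,-1,0,0,0,0,0,0,-1])

```text
t: 14.37
eef_pos: [0.3758, -0.3184, 0.0428]
orientation: [0.033, 0.706, -0.033, 0.706]
force: [-1.3, -0.2, 0.9]
grip_width: 0.0126
```

```bash
python3 look.py 20
python3 - <<'E'
from h import *
im=read_camera('side');cv2.imwrite('pics/s20b.png',cv2.resize(im[250:350,160:280],None,fx=6,fy=6))
E
```

```text
14.3667 [ 0.3758 -0.3184  0.0428] [ 94.2 352.6  42.8] [-1.3 -0.2  0.9] 0.01256380350757289 [[0.0, 0.094, 0.996], [-0.0, 0.996, -0.094], [-1.0, -0.0, 0.0]]
```

View pics/w20.png

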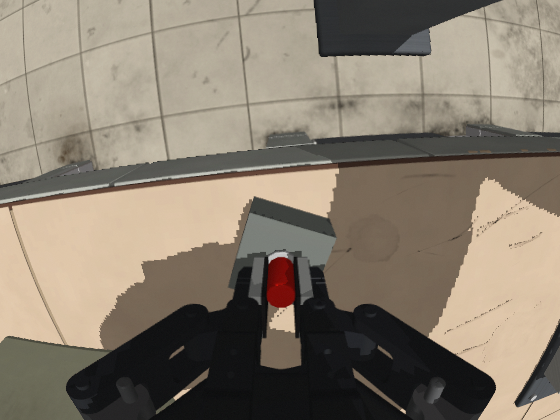

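>>> drive_tool(increments=[-0.015,0,0,0,0,0,-1,-0.03,0,0,0,0,0,-1,-0.035,0,0,0,0,0,-1,-0.03,0,0,0,0,0,-1,0,0,0,0,0,0,-1])

```text
t: 14.93
eef_pos: [0.3786, -0.3204, 0.1589]
orientation: [0.031, 0.703, -0.035, 0.71]
force: [0.7, -1.0, 0.0]
grip_width: 0.0126
```

```bash
python3 look.py 21
python3 - <<'E'
from h import *
im=read_camera('side');cv2.imwrite('pics/s21b.png',cv2.resize(im[190:350,140:300],None,fx=5,fy=3.7))
E
```

```text
14.9333 [ 0.3786 -0.3204  0.1589] [ 91.1 354.3 158.9] [ 0.7 -1.   0. ] 0.01264640302618469 [[0.009, 0.093, 0.996], [-0.006, 0.996, -0.093], [-1.0, -0.006, 0.01]]
```

View pics/s21b.png

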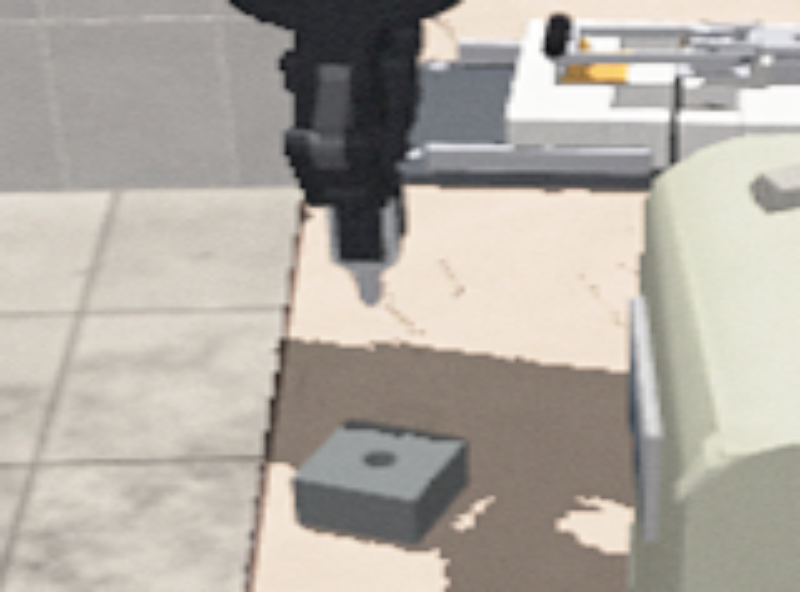

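View pics/w21.png

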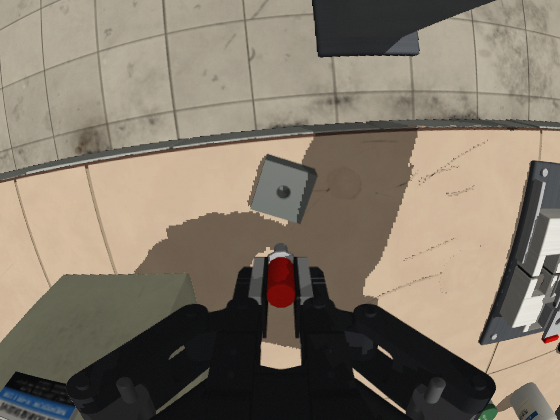

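>>> drive_tool(increments=[0,0,0,0,0,0,-1,0,0,0,0,0,0,-1,0,0,0,0,0,0,-1])

```text
t: 15.33
eef_pos: [0.3751, -0.318, 0.1515]
orientation: [0.034, 0.707, -0.033, 0.706]
force: [-0.6, 0.6, 0.2]
grip_width: 0.0123
```

Run:
```python
from h import *
o=monitor.get_obs();print(o['eef_pos'],o['joint_vel'].round(3))
c=get_calibration('wrist');im=read_camera('wrist');cv2.imwrite('pics/w22.png',im)
g=im[170:215,260:310].astype(int).sum(2)
m=(g<200).astype(np.uint8)
n,l,s,ce=cv2.connectedComponentsWithStats(m)
for a,b in zip(s,ce):
    if a[4]>15: print(a,b+[260,170],onz(c,b[0]+260,b[1]+170,.028,True))
cv2.imwrite('pics/w22z.png',cv2.resize(im[150:320,220:340],None,fx=6,fy=3.5,interpolation=cv2.INTER_CUBIC))
def vis(P):
    p=np.array(c['R'])@P+np.array(c['t']);th=np.arctan2(np.hypot(p[0],p[1]),p[2]);k=325.19*th/np.hypot(p[0],p[1]);return np.array([c['cx']+k*p[0],c['cy']+k*p[1]])
e=o['eef_pos'];print('pred tip',vis(e-[0,0,.0368]),'knobtop',vis(e+[0,0,.015]))
```

```text
[ 0.37513277 -0.31799625  0.15148654] [ 0.002 -0.001  0.008  0.003 -0.001 -0.001]
[   0    0   50   45 1764] [281.44160998 192.38435374] [ 0.36718    -0.31544211  0.028     ]
[ 13   0  37  45 378] [300.01851852 187.66931217] [ 0.36456077 -0.29975559  0.028     ]
[ 14  25  13  12 108] [280.13888889 200.87962963] [ 0.37445885 -0.31721858  0.028     ]
pred tip [278.83972113 247.41716723] knobtop [278.3582951  297.98748818]
```

View pics/w22z.png

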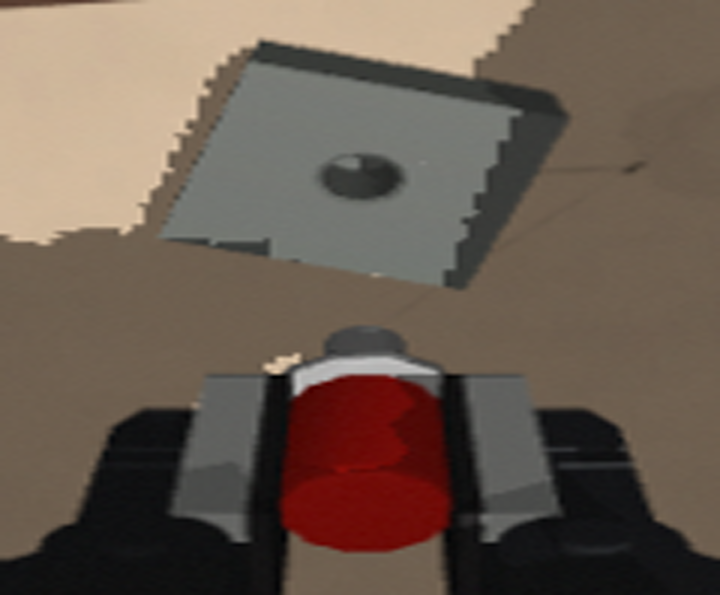

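>>> drive_tool(increments=[0,0.0349,0.015,0,0,0,-1,0,0.0349,0.015,0,0,0,-1,0,0.0349,0.015,0,0,0,-1,0,0.0349,0.015,0,0,0,-1,0,0.0349,0.015,0,0,0,-1])

```text
t: 15.8
eef_pos: [0.4671, -0.15, 0.1524]
orientation: [0.033, 0.706, -0.033, 0.706]
force: [0.7, -1.9, -0.7]
grip_width: 0.0124
```

>>> drive_tool(increments=[0,0.0349,0.015,0,0,0,-1,0,0.0349,0.015,0,0,0,-1,0,0.0349,0.015,0,0,0,-1,0,0.0349,0.015,0,0,0,-1,0,0.0349,0.015,0,0,0,-1])

```text
t: 16.22
eef_pos: [0.5583, 0.0169, 0.1522]
orientation: [0.033, 0.707, -0.033, 0.706]
force: [1.3, 0.3, -0.5]
grip_width: 0.0125
```

>>> drive_tool(increments=[0.005,0,0,0,0,0,-1,0,0,0,0,0,0,-1,0,0,0,0,0,0,-1,0,0,0,0,0,0,-1])

```text
t: 16.55
eef_pos: [0.5574, 0.0142, 0.1475]
orientation: [0.033, 0.707, -0.034, 0.706]
force: [-0.0, -1.0, -0.6]
grip_width: 0.0122
```

```bash
cat > la.py <<'E'
from h import *
import sys,json
n=sys.argv[1]
o=monitor.get_obs();print(o['t'],o['eef_pos'],o['joint_vel'].round(3),o['force'].round(1),Ro.from_quat(o['orientation']).as_matrix().round(4).tolist())
c=get_calibration('wrist');im=read_camera('wrist');cv2.imwrite(f'pics/w{n}.png',im)
json.dump({k:np.array(v).tolist() for k,v in c.items()},open(f'w{n}.json','w'))
cv2.imwrite(f'pics/w{n}z.png',cv2.resize(im[170:320,220:340],None,fx=6,fy=4,interpolation=cv2.INTER_CUBIC))
im=read_camera('side');cv2.imwrite(f'pics/s{n}.png',cv2.resize(im[120:250,200:360],None,fx=5,fy=4.5))
def vis(P):
    p=np.array(c['R'])@P+np.array(c['t']);th=np.arctan2(np.hypot(p[0],p[1]),p[2]);k=325.19*th/np.hypot(p[0],p[1]);return (np.array([c['cx']+k*p[0],c['cy']+k*p[1]])-[220,170])*[6,4]
e=o['eef_pos'];print('pred tip',vis(e-[0,0,.0368]),'knobtop',vis(e+[0,0,.015]),'proj hole',vis(np.array([e[0],e[1],.069])))
E
python3 la.py 23
```

```text
16.55 [0.55738753 0.0142338  0.1475139 ] [-0.009 -0.011  0.003 -0.001  0.002 -0.003] [-0.  -1.  -0.6] [[-0.0006, 0.0949, 0.9955], [-0.0004, 0.9955, -0.0949], [-1.0, -0.0004, -0.0006]]
pred tip [353.59967352 309.49746012] knobtop [350.03427073 512.34328557] proj hole [355.46854459 205.2832142 ]
```

View pics/w23z.png

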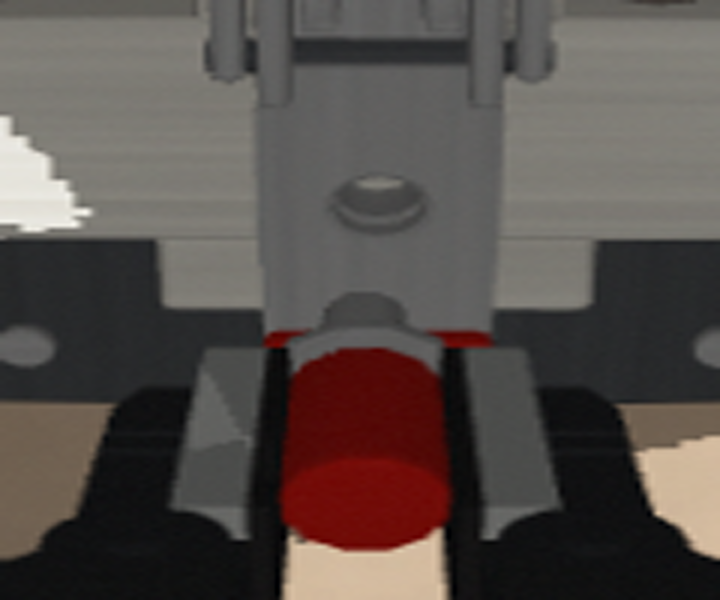

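View pics/s23.png

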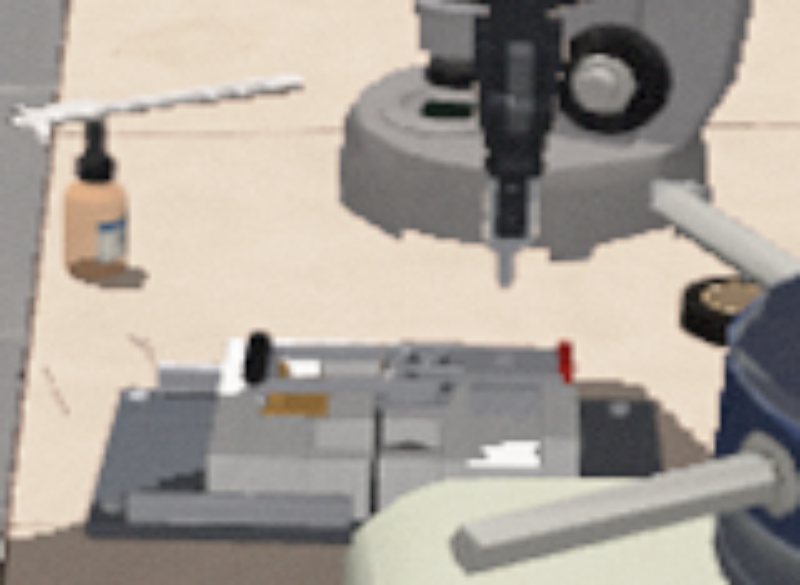

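>>> drive_tool(increments=[0.012,0.0015,0.0005,0,0,0,-1,0.012,0,0,0,0,0,-1,0.01,0,0,0,0,0,-1,0,0,0,0,0,0,-1,0,0,0,0,0,0,-1])

```text
t: 17.07
eef_pos: [0.5581, 0.0159, 0.1135]
orientation: [0.033, 0.707, -0.034, 0.706]
force: [0.4, -0.7, 0.8]
grip_width: 0.0126
```

```bash
python3 la.py 24
```

```text
17.0667 [0.55813387 0.0158913  0.11345159] [ 0.003 -0.012  0.027  0.007 -0.003 -0.   ] [ 0.4 -0.7  0.8] [[-0.0009, 0.0946, 0.9955], [-0.0005, 0.9955, -0.0946], [-1.0, -0.0006, -0.0008]]
pred tip [353.64876269 309.50412061] knobtop [349.98869929 512.24995881] proj hole [354.05316743 287.41538799]
```

View pics/w24z.png

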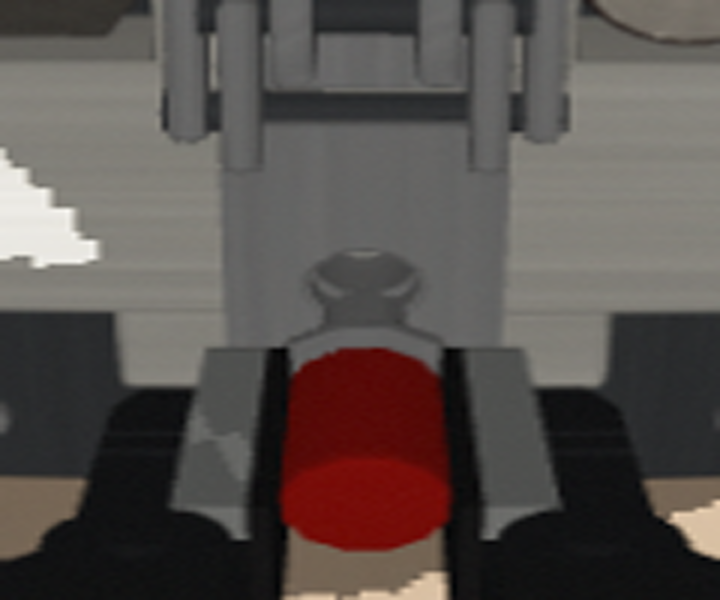

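View pics/s24.png

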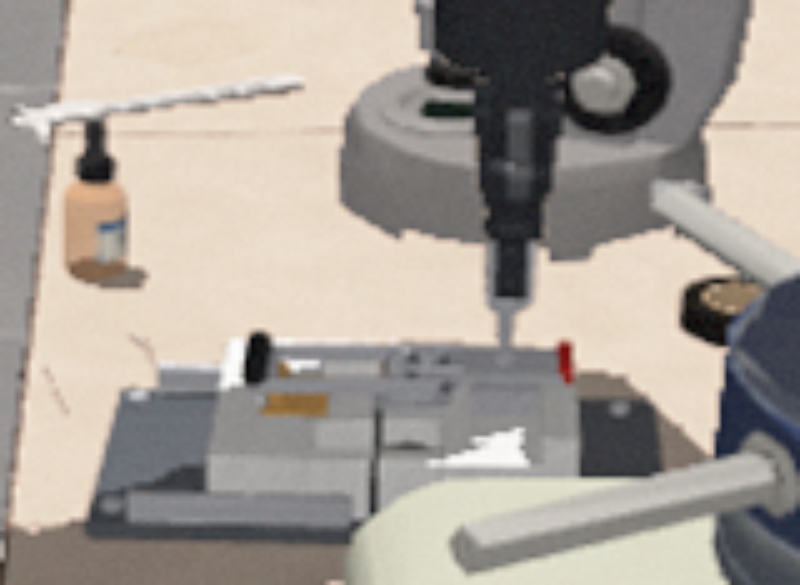

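>>> drive_tool(increments=[0.006,0,0,0,0,0,-1,0.006,0,0,0,0,0,-1,0,0,0,0,0,0,-1])

```text
t: 17.42
eef_pos: [0.5577, 0.0165, 0.1002]
orientation: [0.033, 0.707, -0.033, 0.706]
force: [0.2, 0.2, -1.1]
grip_width: 0.0125
```

>>> drive_tool(increments=[0.006,0,0,0,0,0,-1,0.005,0,0,0,0,0,-1,0,0,0,0,0,0,-1])

```text
t: 17.67
eef_pos: [0.5578, 0.0165, 0.0892]
orientation: [0.033, 0.707, -0.033, 0.706]
force: [0.5, -0.7, -0.6]
grip_width: 0.0127
```

>>> drive_tool(increments=[0.004,0,0,0,0,0,-1,0.002,0,0,0,0,0,-1,0,0,0,0,0,0,-1])

```text
t: 17.92
eef_pos: [0.5581, 0.0165, 0.084]
orientation: [0.033, 0.707, -0.033, 0.706]
force: [-0.2, -0.8, -0.2]
grip_width: 0.0125
```

```bash
python3 la.py 25
```

```text
17.9167 [0.55812702 0.01648725 0.08398483] [-0.    -0.005  0.009  0.003 -0.01  -0.001] [-0.2 -0.8 -0.2] [[-0.001, 0.0941, 0.9956], [-0.0002, 0.9956, -0.0941], [-1.0, -0.0003, -0.001]]
pred tip [353.41828787 309.38139897] knobtop [349.95935699 512.03445638] proj hole [352.16874983 381.91578291]
```

View pics/w25z.png

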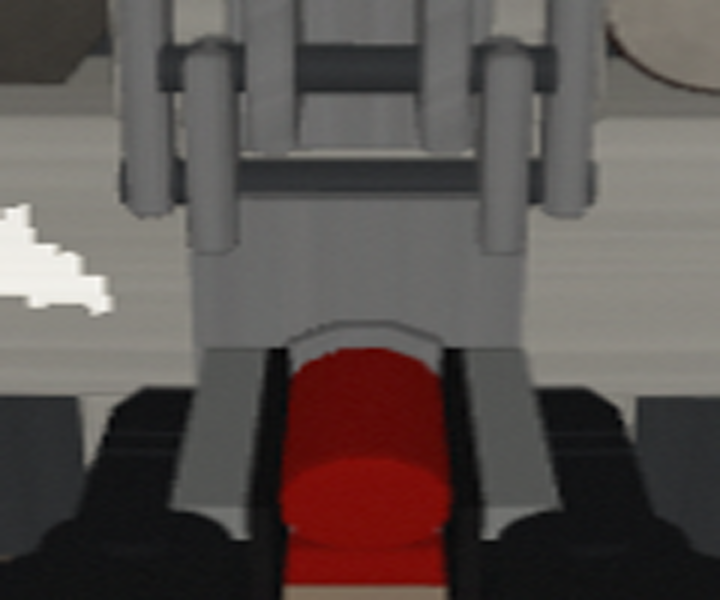

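View pics/s25.png

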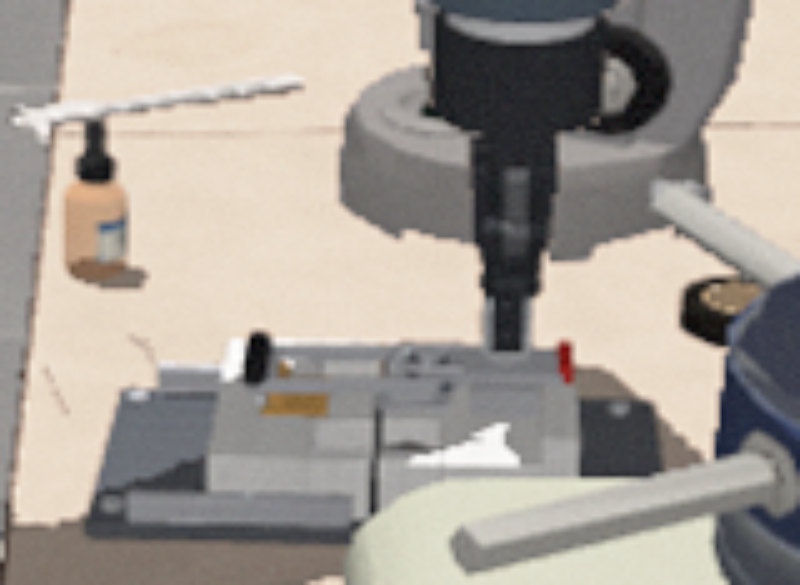

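Pin nearly seated (flange at the lever, no side force). Press slightly home, then release and back off.

>>> drive_tool(increments=[0.0015,0,0,0,0,0,-1,0,0,0,0,0,0,-1,0,0,0,0,0,0,-1])

```text
t: 18.27
eef_pos: [0.5589, 0.0165, 0.0837]
orientation: [0.033, 0.706, -0.033, 0.707]
force: [-0.9, 0.4, 2.3]
grip_width: 0.0124
```

>>> drive_tool(increments=[0,0,0,0,0,0,0.3,0,0,0,0,0,0,0.3,0,0,0,0,0,0,0.3,-0.015,0,0,0,0,0,0.3,-0.03,0,0,0,0,0,0.3])

```text
t: 18.68
eef_pos: [0.5557, 0.0162, 0.1247]
orientation: [0.033, 0.709, -0.034, 0.703]
force: [-0.2, 0.6, -0.8]
grip_width: 0.0551
```

>>> drive_tool(increments=[-0.04,0,0,0,0,0,1,-0.04,0,-0.01,0,0,0,1,-0.03,0,-0.02,0,0,0,1,0,0,0,0,0,0,1,0,0,0,0,0,0,1])

```text
t: 19.1
eef_pos: [0.529, 0.0197, 0.2406]
orientation: [0.034, 0.705, -0.032, 0.708]
force: [0.0, 0.6, -1.1]
grip_width: 0.0854
```

>>> drive_tool(increments=[-0.01,0,-0.04,0,0,0,1,-0.01,0,-0.04,0,0,0,1,0,0,0,0,0,0,1,0,0,0,0,0,0,1,0,0,0,0,0,0,1])

```text
t: 19.52
eef_pos: [0.4488, 0.0269, 0.2573]
orientation: [0.033, 0.707, -0.033, 0.706]
force: [0.0, -0.9, -0.3]
grip_width: 0.0854
```

```bash
python3 la.py 26
python3 - <<'E'
import cv2
im=cv2.imread('pics/w26.png');cv2.imwrite('pics/w26y.png',cv2.resize(im[190:350,200:360],None,fx=4.5,fy=3.7,interpolation=cv2.INTER_CUBIC))
E
```

```text
19.5167 [0.44875072 0.02692568 0.25726926] [-0.009  0.029  0.015  0.001 -0.001  0.001] [ 0.  -0.9 -0.3] [[-0.0013, 0.0938, 0.9956], [-0.0002, 0.9956, -0.0938], [-1.0, -0.0003, -0.0012]]
pred tip [353.24776284 309.80602061] knobtop [349.69991468 512.49434768] proj hole [357.9732022   48.34441751]
```

View pics/w26y.png

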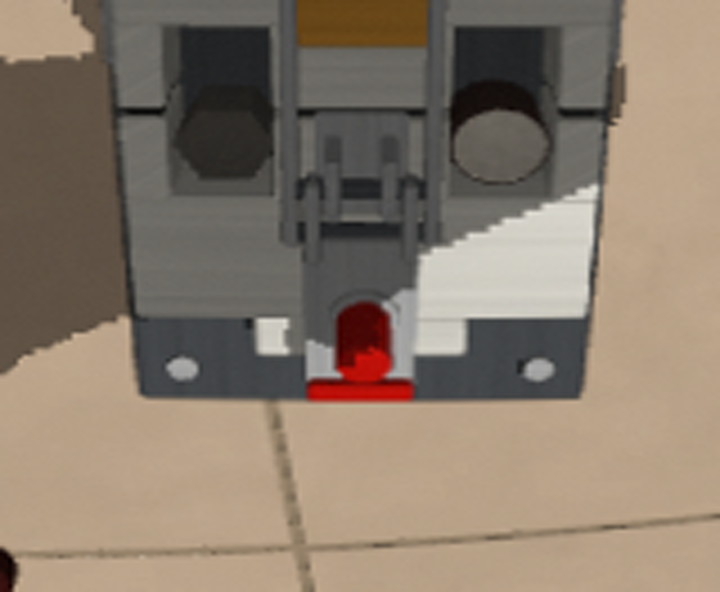

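View pics/s26.png

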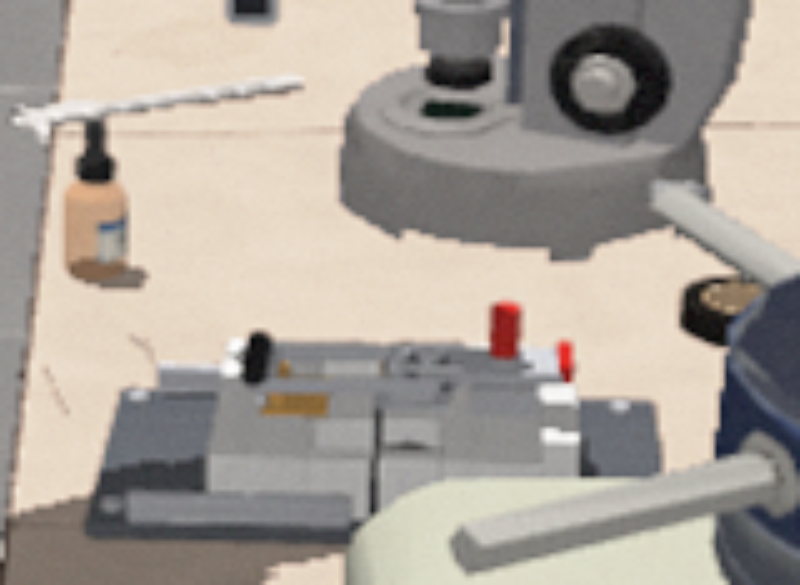

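Run:
```python
from h import *
print(r.finish_job())
```

```text
the job is handed in; nothing more can be done
None
```

The mould is latched and the lock pin is in. I handed the job in at about 19.6 s of the 62 s allowed; no verdict was reported.

**What I did**
1. I pinched the claw's cross-bar, swung the claw over, and pulled the lever to about 1.93 rad. I then lowered the tooth behind the keeper bar.
2. I pushed the lever over and fully down with the closed fingers, which drew the halves together. The force on the fingers reached about 18 N.
3. I lifted the pin out of its stand, lined it up with the lever's hole in the wrist camera, pushed it in, released it and backed the arm well clear.

**What the last checks showed**
- **Latch:** the last two pictures show the claw over the keeper, the parting gap closed and the lever lying flat after release.
- **Pin:** it stands upright with its flange on the lever. From the tool height, its tip was about 13 mm into the block when I let go. There was no noticeable side force while it went in.

**What I did not confirm**
- The hook was judged from the bar's position in the pictures, about 15 degrees below level, which matches the hooked position. I did not see the tooth tip directly.
- I had no direct reading of the lever or sliding-half joints.
- The cameras disagreed by 1 to 5 mm on y. I removed about 1 mm of wrist-camera bias before inserting the pin.

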